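Gauge the centrifuge sleeves, reject the tight one and block its place

ROBOT

A 6-joint arm with a two-finger parallel gripper is mounted at the origin on the work surface. World frame = base frame: x ahead of the robot, y to its left, z up, the work surface at z = 0. Lengths are in m, angles in rad, forces in N, time in s.
With the tool pointing down it reaches from about 0.25 to 0.775 m from the base axis. Payload 8.9 kg.
Tool frame: the origin (TCP) lies at the very end of the fingers, on their centre line; the grasp point (between the pads) lies 19 mm behind it (r.grasp_offset is the z of the grasp point in the tool frame, in m); z points along the fingers, y is the direction in which the jaws open and shut (so a half turn about z gives the same grasp; the last joint's range is limited). The gripper opens to 85 mm and grips with 20 to 120 N. Pads are 22 mm wide; open, the fingers measure 114 mm over their backs; the gripper's body (76 mm by 85 mm) begins 54 mm behind the grasp point. The pads swing forward as they close: fully open they stand 13 mm farther back than shut.
Start: joints at [-1.349, 0.291, -0.153, 1.127, 0, 1.431], TCP at [0.185, -0.491, 0.231] pointing down, gripper open.
Joint ranges: [-2.52, 2.52], [-0.91, 1.74], [-1.3, 1.37], [-1.96, 2.02], [-1.52, 1.47], [-3.14, 3.14]. Speed limits (rad/s): [2.22, 2.22, 2.79, 3.14, 3.14, 3.14].

INTERFACE

Orientations are given as a unit quaternion [w, x, y, z].
In Python, from bench import r gives the robot as it stands.
- The arm moves only by the tool move_arm, never from a script. Its argument "commands" is a list of rows, each a list of 7 numbers: the shift along the tool's x, y, z in units of 40 mm (1.0 is 40 mm), then the turn, a rotation vector about the tool's x, y, z in units of 5 degrees (1.0 is 5 degrees), then the closure in counts, from 0 (fully open) to 255 (shut). In form: [[x, y, z, rx, ry, rz, hand], ...]. A call has 1 to 12 rows; each row is the pose to reach, as a shift and turn from the pose commanded when the call began, along the tool's axes at that moment; what a row does not reach only later rows make up. A row lasts 1/12 s, in which the tool goes at most 41.7 mm and 7.16 degrees, less where a joint would pass 70% of its speed; a pose out of reach is approached as far as the arm can. A call with a gripper value outside its range is refused whole. The fingers move at their own pace and stop on an object; "grip_force" is the grip in N (left out, the last holds). Time passes only in rows, so rows that repeat a pose let the fingers close. It gives the time, the measured TCP pose, the force and the opening at its end, in the units of the state.
- r.sense(): the state, without advancing time (a new reading comes with each control period).
- r.capture(name): name is "scene" or "side" or "wrist"; returns a dict with "color" (420x560x3 uint8, blue, green, red), "depth" (420x560 float32, m along the optical axis (not along the pixel's ray), 0 where there is no reading), "intrinsics" (3x3 intrinsics, pixels), "extrinsics" (4x4, takes a point from world to camera coordinates). Camera axes: x right, y down, z forward; pixel columns grow to the right and rows downward; lengths in m; the calibration is good to about 2 mm. The wrist camera is an equidistant fisheye: a pixel r from the principal point sees the ray r / f radians off the axis. A picture is of the moment at which its call begins.
- r.sign_off(): hands the job in, once; it reports no verdict.
The state is a dict: "time_s": time; "joint_pos": joint angles; "joint_vel": joint speeds; "joint_efforts": joint torques, N m; "position": TCP position; "ee_rot": TCP orientation; "wrist_force": force on the tool from outside, world axes, zero at the start; "torque": the same for the moment, N m; "opening": opening from 0.0 (shut) to 1.0 (fully open).
Only numpy, scipy, OpenCV 4.12 (cv2) and the standard library are available. Lean on these libraries where they do the work, as an engineer would, in place of code of your own. Each camera call takes 0.05 s, during which the arm holds its last target.

TASK

One of the three black centrifuge sleeves in the carrier has a bore that is too tight deep down, which cannot be seen. Try the steel plug gauge in them, without forcing it, until you have felt it stop part-way in the tight one (try that one too if it is the last left); in a good sleeve it goes down until its collar meets the rim. Put the gauge back in its stand, stand the tight sleeve upright in the white reject tray, and fill its place in the carrier with the wooden block, pushed down to the floor, leaving the two good sleeves in the carrier and the bottles and cap alone.

Things in the scene. Friction and masses are not known exactly. Their poses are not given: they have to be found in the camera images.
- carrier: fixed low grey plastic box, outside 58 mm (its x) by 148 mm (its y) by 27 mm high, walls 5 mm, floor 5 mm thick; origin under its centre on the bench; its channel, 48 mm wide and 138 mm long along y, holds the three sleeves in a row along y at about 46 mm spacing. Yaw up to 0.3 rad
- sleeve1_center (a point): axis of a black upright sleeve, half-way up (33 mm over its foot), z up. 44 mm diameter, 66 mm tall, 0.1 to 0.16 kg, 44 mm proud of the carrier's walls; blind bore 24 mm wide, 60 mm deep, square-edged mouth. All look alike; which is tight changes, whatever its number or place. The tight one narrows to 17 mm, 34 mm below the rim. A captive liner inside (tight_liner in that one) rattles 0.5 mm
- sleeve2_center (a point): axis of a black upright sleeve, half-way up (33 mm over its foot), z up. 44 mm diameter, 66 mm tall, 0.1 to 0.16 kg, 44 mm proud of the carrier's walls; blind bore 24 mm wide, 60 mm deep, square-edged mouth. All look alike; which is tight changes, whatever its number or place. The tight one narrows to 17 mm, 34 mm below the rim. A captive liner inside (tight_liner in that one) rattles 0.5 mm
- sleeve3_center (a point): axis of a black upright sleeve, half-way up (33 mm over its foot), z up. 44 mm diameter, 66 mm tall, 0.1 to 0.16 kg, 44 mm proud of the carrier's walls; blind bore 24 mm wide, 60 mm deep, square-edged mouth. All look alike; which is tight changes, whatever its number or place. The tight one narrows to 17 mm, 34 mm below the rim. A captive liner inside (tight_liner in that one) rattles 0.5 mm
- gauge_grip (a point): steel plug gauge, plug down in its stand; this point is on its axis at the middle of its round handle (26 mm diameter, 54 mm long), 83 mm above the plug's end; z up. Under the handle is a collar 34 mm across, 6 mm thick, its underside 50 mm above the plug's end, then the 20 mm plug, bevelled over its last 4 mm. About 0.25 kg. 5 to 10 N is ample to feel a stop; 60 N is forcing
- gauge_tip (a point): the lower end of the gauge's plug, on its axis; z points up along the gauge. In a good sleeve it goes 50 mm below the rim, where the collar meets the rim; in the tight one it stops about 34 mm below the rim
- stand: fixed aluminium block 75 x 75 x 60 mm tall with a 29 mm hole, 55 mm deep, in the middle of its top; origin under its centre on the bench. The gauge's collar rests on its top (plug end 10 mm above the bench)
- tray: fixed square white reject tray 125 x 125 mm, 25 mm high, walls and floor 4 mm; origin under its centre on the bench
- block_center (a point): loose wooden filler block 42 x 42 mm, 60 mm tall, standing on the bench, its lowest 6 mm stepped in to 34 x 34 mm; this point is its centre (30 mm up); x and y square to its sides, z up. In the carrier it stands on the floor with its sides square to the walls; 2 to 3 mm is left on each side if the neighbours have stayed in place. 0.04 to 0.09 kg
- sample1_mid (a point): bystander: amber sample bottle, 60 mm diameter, 170 mm tall; this point is on its axis 85 mm up
- sample2_mid (a point): bystander: amber sample bottle, 60 mm diameter, 170 mm tall; this point is on its axis 85 mm up
- cap_mid (a point): bystander: white screw cap lying on the bench, 38 mm diameter, 20 mm high; this point is its centre
There are look-alikes about, which are no part of the job. There is more than one size of the part that bears gauge_grip; the job needs the smaller.

How it is judged:
On the way, in this order (a step that is already met when the one before it is completed fails the run):
1. the held gauge is tried in the tight sleeve and stops part-way down its bore (horizontal distance between gauge_tip and tight_liner below 0.005 m and z of gauge_tip in the frame of tight_liner between 0.02 and 0.03 m and contact force between gauge and tight_liner above 1.5 N and contact force between gauge and the fingers above 1 N), for 0.05 s.
2. the tight sleeve stands in the reject tray, let go (x of tight_liner in the frame of tray between -0.048 and 0.048 m and y of tight_liner in the frame of tray between -0.048 and 0.048 m and z of tight_liner in the frame of tray between 0.005 and 0.018 m and (((x of sleeve1 in the frame of tray between -0.047 and 0.047 m and y of sleeve1 in the frame of tray between -0.047 and 0.047 m and z of sleeve1 in the frame of tray between -0.001 and 0.01 m) and angle between sleeve1's own z axis and vertical below 0.12 rad) or ((x of sleeve2 in the frame of tray between -0.047 and 0.047 m and y of sleeve2 in the frame of tray between -0.047 and 0.047 m and z of sleeve2 in the frame of tray between -0.001 and 0.01 m) and angle between sleeve2's own z axis and vertical below 0.12 rad) or ((x of sleeve3 in the frame of tray between -0.047 and 0.047 m and y of sleeve3 in the frame of tray between -0.047 and 0.047 m and z of sleeve3 in the frame of tray between -0.001 and 0.01 m) and angle between sleeve3's own z axis and vertical below 0.12 rad)) and contact force between each of sleeve1, sleeve2, sleeve3 and the fingers below 0.1 N), for 0.2 s.
At the end, for the whole second after the job is handed in: Tight sleeve upright (within 7 degrees) on the tray's floor; both good sleeves and the block upright in the carrier's channel, within 3 mm of its floor; gauge upright in its stand, within 8 mm of its axis, collar within 6 mm of the top; all at rest (x of tight_liner in the frame of tray between -0.048 and 0.048 m and y of tight_liner in the frame of tray between -0.048 and 0.048 m and z of tight_liner in the frame of tray between 0.005 and 0.018 m and (((x of sleeve1 in the frame of tray between -0.047 and 0.047 m and y of sleeve1 in the frame of tray between -0.047 and 0.047 m and z of sleeve1 in the frame of tray between -0.001 and 0.01 m) and angle between sleeve1's own z axis and vertical below 0.12 rad) or ((x of sleeve2 in the frame of tray between -0.047 and 0.047 m and y of sleeve2 in the frame of tray between -0.047 and 0.047 m and z of sleeve2 in the frame of tray between -0.001 and 0.01 m) and angle between sleeve2's own z axis and vertical below 0.12 rad) or ((x of sleeve3 in the frame of tray between -0.047 and 0.047 m and y of sleeve3 in the frame of tray between -0.047 and 0.047 m and z of sleeve3 in the frame of tray between -0.001 and 0.01 m) and angle between sleeve3's own z axis and vertical below 0.12 rad)) and x of liner2 in the frame of carrier between -0.013 and 0.013 m and y of liner2 in the frame of carrier between -0.061 and 0.061 m and z of liner2 in the frame of carrier between 0.005 and 0.018 m and x of liner3 in the frame of carrier between -0.013 and 0.013 m and y of liner3 in the frame of carrier between -0.061 and 0.061 m and z of liner3 in the frame of carrier between 0.005 and 0.018 m and ((((x of sleeve2_center in the frame of carrier between -0.012 and 0.012 m and y of sleeve2_center in the frame of carrier between -0.06 and 0.06 m and z of sleeve2_center in the frame of carrier between 0.035 and 0.041 m) and angle between sleeve2_center's own z axis and vertical below 0.12 rad) and ((x of sleeve3_center in the frame of carrier between -0.012 and 0.012 m and y of sleeve3_center in the frame of carrier between -0.06 and 0.06 m and z of sleeve3_center in the frame of carrier between 0.035 and 0.041 m) and angle between sleeve3_center's own z axis and vertical below 0.12 rad)) or (((x of sleeve1_center in the frame of carrier between -0.012 and 0.012 m and y of sleeve1_center in the frame of carrier between -0.06 and 0.06 m and z of sleeve1_center in the frame of carrier between 0.035 and 0.041 m) and angle between sleeve1_center's own z axis and vertical below 0.12 rad) and ((x of sleeve3_center in the frame of carrier between -0.012 and 0.012 m and y of sleeve3_center in the frame of carrier between -0.06 and 0.06 m and z of sleeve3_center in the frame of carrier between 0.035 and 0.041 m) and angle between sleeve3_center's own z axis and vertical below 0.12 rad)) or (((x of sleeve1_center in the frame of carrier between -0.012 and 0.012 m and y of sleeve1_center in the frame of carrier between -0.06 and 0.06 m and z of sleeve1_center in the frame of carrier between 0.035 and 0.041 m) and angle between sleeve1_center's own z axis and vertical below 0.12 rad) and ((x of sleeve2_center in the frame of carrier between -0.012 and 0.012 m and y of sleeve2_center in the frame of carrier between -0.06 and 0.06 m and z of sleeve2_center in the frame of carrier between 0.035 and 0.041 m) and angle between sleeve2_center's own z axis and vertical below 0.12 rad))) and x of block_center in the frame of carrier between -0.012 and 0.012 m and y of block_center in the frame of carrier between -0.06 and 0.06 m and z of block_center in the frame of carrier between 0.032 and 0.038 m and angle between each of block_center, gauge_tip's own z axis and vertical below 0.12 rad and horizontal distance between gauge_tip and stand below 0.008 m and z of gauge_tip in the frame of stand below 0.016 m and linear speed of each of sleeve1, sleeve2, sleeve3, block, gauge below 0.02 m/s); the robot touches nothing.
It fails at once if the gauge is forced: more than 60 N on the tight bore (contact force between gauge and tight_liner above 60 N).
It fails at once if a bottle or the cap is moved more than 30 mm or a bottle is knocked over (distance of any of sample1_mid, sample2_mid, cap_mid from where it was at the start of the episode above 0.03 m).
It fails at once if a good sleeve is lifted out of the carrier (z of any of liner2, liner3 in the frame of carrier above 0.04 m).
It also fails if it takes over 72 s, if anything falls off the work surface, if the arm or the gripper's body presses on something with over 40 N, if the wrist force passes 120 N, or if a joint passes its speed limit or range.

## Working session

There is one attempt and no reset: what is moved stays moved. The work goes in short steps, Python scripts to look and compute and a tool call to move; the robot and the scene stay as the last step left them, time stands still between calls to the robot, and variables do not carry over. Pictures are saved under pics/ and viewed, and the job is handed in when it is done.

Besides the shell and the picture viewer there is one more tool, called after "Emit:" by a JSON object that holds its "name" and its "arguments", one argument or row to a line. move_arm: Moves the arm, as the interface text tells. Its arguments: {"type":"object","properties":{"commands":{"type":"array","items":{"type":"array","items":{"type":"number"}}},"grip_force":{"type":"number"}},"required":["commands"]}

```bash
ls; mkdir -p pics; python3 - <<'E'
from bench import r
import cv2,numpy as np
print(r.sense(), r.grasp_offset)
for n in ["scene","side","wrist"]:
    c=r.capture(n); cv2.imwrite(f"pics/{n}0.png",c["color"]); np.savez(f"pics/{n}0.npz",**c); print(n,c["intrinsics"].round(1).tolist(),c["extrinsics"].round(3).tolist())
E
```

```text
pics
{'time_s': 0.0, 'joint_pos': array([-1.34931748e+00,  2.91255599e-01, -1.54122341e-01,  1.12673201e+00,
        3.15849747e-06,  1.43150439e+00]), 'joint_vel': array([-0.00023451, -0.00084322,  0.00194528,  0.00065431, -0.0004566 ,
        0.00101071]), 'joint_efforts': array([ 9.27729234e-04, -5.37145472e+01,  3.31369936e+01,  1.58933405e-02,
       -1.87666719e-04,  8.73712537e-06]), 'position': array([ 0.18523152, -0.49075747,  0.23074663]), 'ee_rot': array([-6.56322842e-04,  9.83774411e-01,  1.79408685e-01, -2.54051815e-05]), 'wrist_force': array([ 0.32443798, -0.11776826,  0.17920455]), 'torque': array([-0.00569008, -0.05324846,  0.03645364]), 'opening': 1.0005765864586944} -0.0187
scene [[404.5, 0.0, 273.9], [0.0, 404.5, 208.1], [0.0, 0.0, 1.0]] [[0.183, 0.983, -0.016, -0.099], [0.792, -0.157, -0.59, -0.427], [-0.582, 0.095, -0.807, 1.386], [0.0, 0.0, 0.0, 1.0]]
side [[511.0, 0.0, 274.9], [0.0, 511.0, 205.5], [0.0, 0.0, 1.0]] [[-0.932, -0.362, -0.007, 0.568], [-0.216, 0.569, -0.793, 0.191], [0.291, -0.738, -0.609, 1.152], [0.0, 0.0, 0.0, 1.0]]
wrist [[325.2, 0.0, 285.4], [0.0, 325.2, 208.6], [0.0, 0.0, 1.0]] [[0.353, -0.936, 0.001, -0.523], [-0.901, -0.34, 0.271, -0.033], [-0.253, -0.096, -0.963, 0.377], [0.0, 0.0, 0.0, 1.0]]
```

View pics/scene0.png

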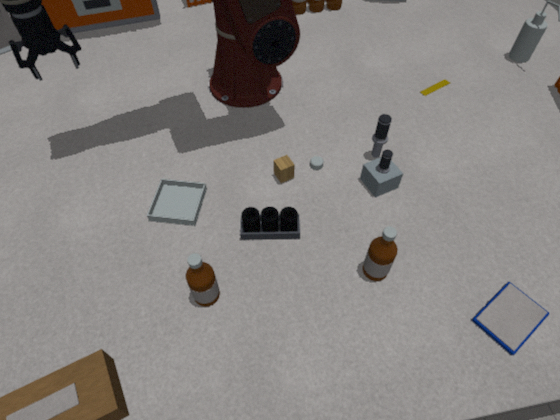

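View pics/side0.png

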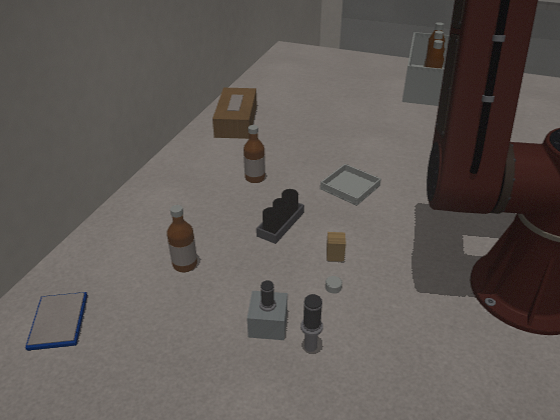

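View pics/wrist0.png

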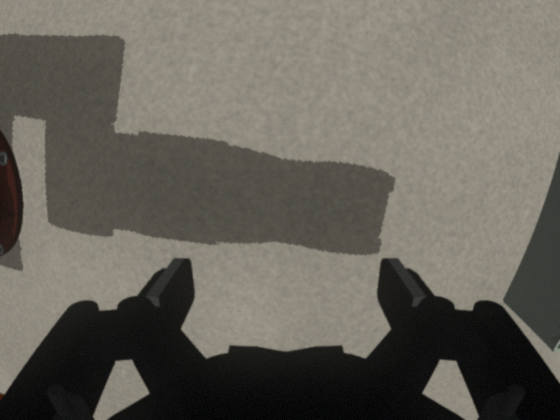

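The scene shows the tray at (178,202), the carrier with three sleeves at (270,220), the block at (284,169), the cap at (317,163), and bottles at (204,280) and (380,255). There are two gauges: one in the stand at (386,160) and a larger one standing free on the bench at (382,130). I'll enlarge that area and measure.

```bash
cat > h.py <<'E'
import numpy as np,cv2
def load(f): return dict(np.load(f))
def world(c):
    d=c["depth"];K=c["intrinsics"];E=c["extrinsics"]
    v,u=np.mgrid[:d.shape[0],:d.shape[1]]
    P=np.stack([(u-K[0,2])/K[0,0]*d,(v-K[1,2])/K[1,1]*d,d],-1)
    W=(P-E[:3,3])@E[:3,:3]
    W[d==0]=np.nan
    return W
def ray(c,u,v,z):
    K=c["intrinsics"];E=c["extrinsics"];R=E[:3,:3];o=-R.T@E[:3,3]
    d=R.T@np.array([(u-K[0,2])/K[0,0],(v-K[1,2])/K[1,1],1]); return o+d*(z-o[2])/d[2]
def proj(c,p):
    K=c["intrinsics"];E=c["extrinsics"];q=E[:3,:3]@np.array(p)+E[:3,3]; q=K@q; return q[:2]/q[2]
E
python3 - <<'E'
from h import *
for n,(x0,y0,x1,y1) in dict(scene=(360,105,415,200),side=(235,260,340,360)).items():
    c=load(f"pics/{n}0.npz"); im=c["color"][y0:y1,x0:x1]
    s=int(min(800/(x1-x0),600/(y1-y0)));cv2.imwrite(f"pics/{n}_g.png",cv2.resize(im,None,fx=s,fy=s,interpolation=cv2.INTER_CUBIC))
    W=world(c)
    d=c["depth"]; print(n,(d>0).mean(), np.nanmedian(W[...,2]))
    H=np.clip(np.nan_to_num(W[...,2])/0.2,0,1)*255
    cv2.imwrite(f"pics/{n}_h.png",H.astype(np.uint8))
    for (u,v) in ([(386,154),(383,121),(380,170),(178,202),(284,163),(250,213),(270,213),(289,213),(317,162)] if n=="scene" else [(267,284),(313,298),(336,236),(270,212),(281,205),(291,195),(350,184)]):
        print(u,v,W[v,u].round(3))
E
```

```text
scene 0.9959778911564626 -0.00016469840973450304
386 154 [0.513 0.294 0.118]
383 121 [0.42  0.314 0.142]
380 170 [0.521 0.286 0.068]
178 202 [ 0.471 -0.249  0.003]
284 163 [0.44  0.047 0.059]
250 213 [ 0.582 -0.067  0.055]
270 213 [ 0.593 -0.019  0.056]
289 213 [0.603 0.027 0.058]
317 162 [0.418 0.146 0.019]
side 0.9960374149659864 0.0018906509985859242
267 284 [0.509 0.298 0.122]
313 298 [0.408 0.319 0.143]
336 236 [0.438 0.039 0.059]
270 212 [0.617 0.013 0.062]
281 205 [ 0.606 -0.035  0.053]
291 195 [ 0.595 -0.082  0.056]
350 184 [ 0.476 -0.257  0.006]
```

View pics/side_g.png

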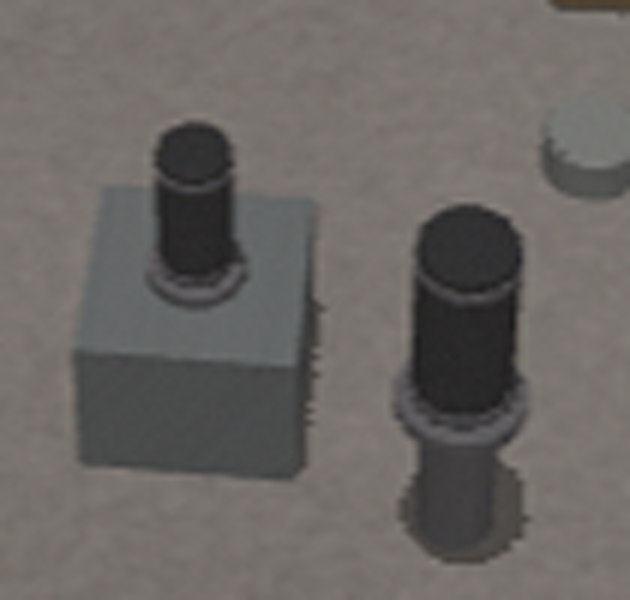

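View pics/scene_h.png

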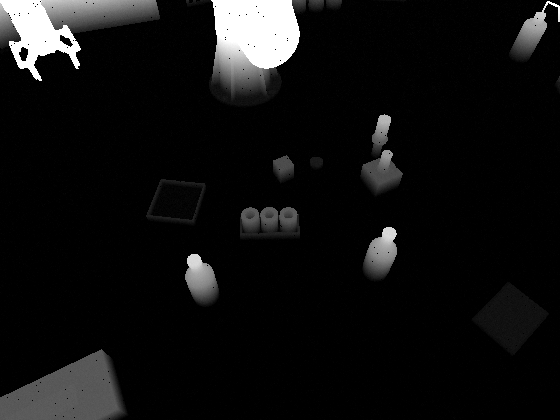

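The crop shows the stand gauge as thinner, with its top at about 0.12 m, which matches 10+110 mm. The free-standing one is thicker and 0.142 m tall, so it is the look-alike. The blue-edged flat thing is not the white walled tray. Next I'll measure positions accurately.

```bash
cat > meas.py <<'E'
from h import *
from scipy.optimize import least_squares
def circ(P,R=None):
    f=lambda p:np.hypot(P[:,0]-p[0],P[:,1]-p[1])-(R if R else p[2])
    s=least_squares(f,[*P.mean(0)[:2],R or .02],loss='soft_l1',f_scale=.001); return s.x,np.abs(s.fun).mean()
def rect(P):
    return cv2.minAreaRect((P[:,:2]*1000).astype(np.float32))
if __name__=="__main__":
    C={n:load(f"pics/{n}0.npz") for n in("scene","side")}
    for n,c in C.items():
        W=world(c).reshape(-1,3); W=W[~np.isnan(W[:,0])]
        def sel(x,y,rad,z0,z1): return W[(np.hypot(W[:,0]-x,W[:,1]-y)<rad)&(W[:,2]>z0)&(W[:,2]<z1)]
        print(n)
        for nm,x,y in[("s1",.585,-.075),("s2",.6,-.03),("s3",.61,.015)]:
            P=sel(x,y,.026,.064,.078); print(nm,len(P),P[:,2].mean().round(4),(P[:,:2].min(0)+P[:,:2].max(0))/2, np.ptp(P[:,:2],axis=0))
        P=sel(.51,.297,.02,.112,.13); print("gauge",len(P),P[:,2].mean(),P.mean(0),np.ptp(P[:,:2],axis=0))
        P=sel(.51,.297,.06,.053,.064); print("stand",len(P),rect(P))
        P=sel(.435,.043,.04,.055,.065); print("block",len(P),rect(P))
        P=sel(.473,-.253,.1,.018,.03); print("tray",len(P),rect(P))
        P=sel(.6,-.03,.1,.02,.03); print("carrier",len(P),rect(P))
        P=sel(.418,.146,.04,.015,.025); print("cap",P.mean(0))
        for x,y,nm in[(.75,-.2,'b1'),(.75,.25,'b2')]:
            P=sel(x,y,.15,.13,.2); print(nm,len(P),P.mean(0))
E
python3 meas.py
```

```text
scene
s1 112 0.07 [ 0.59191825 -0.06996553] [0.03654812 0.04069342]
s2 180 0.0697 [ 0.60379251 -0.02994194] [0.04284147 0.05003579]
s3 181 0.0699 [0.61314634 0.01514711] [0.04330029 0.05100959]
gauge 82 0.11836299962962198 [0.51427346 0.29584911 0.118363  ] [0.02670527 0.02473116]
stand 510 ((512.021728515625, 296.76953125), (77.54437255859375, 78.08811950683594), 16.02838897705078)
block 204 ((436.7633972167969, 45.08576965332031), (47.35063171386719, 42.56791305541992), 17.346302032470703)
tray 386 ((477.2663879394531, -250.85145568847656), (126.7933578491211, 127.72425079345703), 71.15335845947266)
carrier 362 ((604.9724731445312, -23.720703125), (147.98519897460938, 60.123779296875), 80.00133514404297)
cap [0.41522223 0.1443728  0.01939352]
b1 253 [ 0.75700883 -0.19649742  0.15959218]
b2 252 [0.76986814 0.19613502 0.15857947]
side
s1 98 0.0703 [ 0.59083231 -0.06949456] [0.03739921 0.04079424]
s2 147 0.0703 [ 0.60172861 -0.02966294] [0.04090786 0.05034686]
s3 147 0.0705 [0.61181721 0.01486946] [0.04403331 0.05119051]
gauge 130 0.11912873400269917 [0.50923461 0.30095304 0.11912873] [0.02506995 0.02597527]
stand 869 ((510.60791015625, 297.8851318359375), (75.11345672607422, 80.99984741210938), 15.420562744140625)
block 247 ((435.96429443359375, 46.5518684387207), (42.22568130493164, 49.13399124145508), 16.79641342163086)
tray 370 ((475.8979797363281, -247.55975341796875), (132.68618774414062, 129.11590576171875), 71.50084686279297)
carrier 312 ((603.8181762695312, -19.886070251464844), (154.52259826660156, 61.687339782714844), 80.64826202392578)
cap [0.41104245 0.1491585  0.01992133]
b1 154 [ 0.74827238 -0.18980818  0.15490383]
b2 246 [0.76073167 0.20596707 0.15588169]
```

```bash
cat >> h.py <<'E'
from scipy.spatial.transform import Rotation as Rot
def pose(s):
    q=s["ee_rot"]; return np.array(s["position"]),Rot.from_quat([q[1],q[2],q[3],q[0]])
def target(s,p,phi=None):
    """units row to reach TCP p with tool down and x at yaw phi"""
    p0,R0=pose(s); d=R0.inv().apply(np.array(p)-p0)/.04
    if phi is None: rv=np.zeros(3)
    else:
        x=[np.cos(phi),np.sin(phi),0];z=[0,0,-1];Rm=np.stack([x,np.cross(z,x),z],1)
        rv=np.degrees((R0.inv()*Rot.from_matrix(Rm)).as_rotvec())/5
    return d.round(2),rv.round(2)
def wworld(c):
    d=c["depth"];K=c["intrinsics"];E=c["extrinsics"]
    v,u=np.mgrid[:d.shape[0],:d.shape[1]]
    x=(u-K[0,2])/K[0,0];y=(v-K[1,2])/K[1,1];t=np.hypot(x,y)+1e-9
    k=np.tan(np.minimum(t,1.5))/t
    P=np.stack([x*k*d,y*k*d,d],-1); W=(P-E[:3,3])@E[:3,:3]; W[d==0]=np.nan
    return W
E
python3 - <<'E'
from h import *
from bench import r
from scipy.optimize import least_squares
s=r.sense();p,R=pose(s)
E=load("pics/wrist0.npz")["extrinsics"]
print("cam in tool",R.inv().apply(-E[:3,:3].T@E[:3,3]-p), "fwd",R.inv().apply(E[2,:3]))
for n in("scene","side"):
    W=world(load(f"pics/{n}0.npz")).reshape(-1,3); W=W[~np.isnan(W[:,0])]
    P=W[(np.hypot(W[:,0]-.602,W[:,1]+.028)<.08)&(W[:,2]>.066)&(W[:,2]<.076)][:,:2]
    def f(q):
        a=q[2];u=np.array([-np.sin(a),np.cos(a)])
        D=np.stack([np.hypot(*(P-(q[:2]+k*q[3]*u)).T) for k in(-1,0,1)])
        rr=D.min(0); return np.concatenate([np.maximum(rr-.022,0)+np.maximum(.012-rr,0), ])
    s=least_squares(f,[.602,-.028,-.17,.046],loss='soft_l1',f_scale=.001); print(n,s.x,np.abs(s.fun).mean(),len(P))
s=r.sense();print(target(s,[.60,-.09,.26],1.39))
E
```

```text
cam in tool [ 0.07028705 -0.00183978 -0.14158114] fwd [-0.27075343  0.00149862  0.96264757]
scene [ 0.60446067 -0.02333559 -0.18739448  0.04629263] 2.6870231275472472e-05 491
side [ 0.60278817 -0.02115225 -0.19196388  0.04632437] 0.00012485427891778344 389
(array([13.24, -5.72, -0.72]), array([-1.000e-02, -1.000e-02, -1.179e+01]))
```

```bash
python3 - <<'E'
from h import *
from bench import r
s=r.sense();print(target(s,[.605,-.01,.24],1.381))
E
```

```text
(array([14.06, -7.54, -0.22]), array([-1.000e-02, -1.000e-02, -1.169e+01]))
```

Emit:
{"name": "move_arm", "arguments": {
  "commands": [
    [14,-7.5,-0.2,0,0,-11.7,0],
    [14,-7.5,-0.2,0,0,-11.7,0],
    [14,-7.5,-0.2,0,0,-11.7,0],
    [14,-7.5,-0.2,0,0,-11.7,0],
    [14,-7.5,-0.2,0,0,-11.7,0],
    [14,-7.5,-0.2,0,0,-11.7,0],
    [14,-7.5,-0.2,0,0,-11.7,0],
    [14,-7.5,-0.2,0,0,-11.7,0],
    [14,-7.5,-0.2,0,0,-11.7,0],
    [14,-7.5,-0.2,0,0,-11.7,0],
    [14,-7.5,-0.2,0,0,-11.7,0],
    [14,-7.5,-0.2,0,0,-11.7,0]
  ]
}}

```text
time_s: 1.15
position: [0.5153, -0.1127, 0.2376]
ee_rot: [0.0, 0.771, 0.637, -0.0]
wrist_force: [1.2, -1.7, 0.4]
opening: 0.999
```

```bash
python3 - <<'E'
from h import *
from bench import r
s=r.sense();print(s["time_s"],target(s,[.605,-.01,.24],1.381))
E
```

```text
1.15 (array([ 2.94,  1.72, -0.06]), array([-0.  ,  0.  ,  0.01]))
```

Emit:
{"name": "move_arm", "arguments": {
  "commands": [
    [2.9,1.7,0,0,0,0,0],
    [2.9,1.7,0,0,0,0,0],
    [2.9,1.7,0,0,0,0,0],
    [2.9,1.7,0,0,0,0,0],
    [2.9,1.7,0,0,0,0,0],
    [2.9,1.7,0,0,0,0,0]
  ]
}}

```text
time_s: 1.65
position: [0.6026, -0.0132, 0.2369]
ee_rot: [-0.0, 0.77, 0.638, -0.001]
wrist_force: [-0.0, -0.8, 0.2]
opening: 1.002
```

```bash
cat > look.py <<'E'
import sys
from h import *
from bench import r
tag=sys.argv[1]
for n in sys.argv[2:]:
    c=r.capture(n);np.savez(f"pics/{n}{tag}.npz",**c);cv2.imwrite(f"pics/{n}{tag}.png",c["color"])
s=r.sense();print(s["time_s"],s["position"].round(4),s["ee_rot"].round(4),s["wrist_force"].round(2),s["opening"])
E
python3 look.py 1 wrist
python3 - <<'E'
from h import *
from scipy.optimize import least_squares
W=wworld(load("pics/wrist1.npz")).reshape(-1,3); W=W[~np.isnan(W[:,0])]
print(np.median(W[np.abs(W[:,2])<.01][:,2]))
P=W[(np.hypot(W[:,0]-.602,W[:,1]+.022)<.08)&(W[:,2]>.066)&(W[:,2]<.076)]
print(len(P),P[:,2].mean()); P=P[:,:2]
def f(q):
    a=q[2];u=np.array([-np.sin(a),np.cos(a)])
    rr=np.stack([np.hypot(*(P-(q[:2]+k*q[3]*u)).T) for k in(-1,0,1)]).min(0)
    return np.maximum(rr-.022,0)+np.maximum(.012-rr,0)
s=least_squares(f,[.603,-.022,-.19,.046],loss='soft_l1',f_scale=.001);print(s.x,np.abs(s.fun).mean())
P=W[(np.hypot(W[:,0]-.602,W[:,1]+.022)<.1)&(W[:,2]>.022)&(W[:,2]<.030)];print(len(P),cv2.minAreaRect((P[:,:2]*1000).astype(np.float32)))
E
```

```text
1.7 [ 0.6022 -0.014   0.2372] [-3.000e-04  7.706e-01  6.373e-01 -5.000e-04] [ 0.71 -0.47 -0.54] 1.0001291685662685
-0.0008356049296048701
3163 0.06989636341978875
[ 0.60374684 -0.02105902 -0.18739417  0.0463087 ] 5.61298925658682e-06
1527 ((604.0903930664062, -21.66875457763672), (148.51528930664062, 58.85132598876953), 80.32359313964844)
```

View pics/wrist1.png

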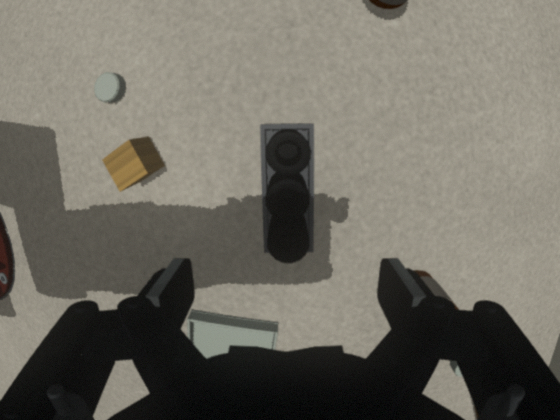

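The wrist view shows the three sleeves at (289,150), (288,195) and (288,240). The mid sleeve is at (.604,-.021), which agrees with the other cameras to about 1 mm. Now to the gauge.

```bash
python3 - <<'E'
from h import *
from bench import r
s=r.sense();print(target(s,[.512,.298,.21],1.395))
E
```

```text
(array([ 7.24, -3.68,  0.68]), array([-0.01,  0.  , -0.15]))
```

Emit:
{"name": "move_arm", "arguments": {
  "commands": [
    [7.2,-3.7,0.6,0,0,-0.15,0],
    [7.2,-3.7,0.6,0,0,-0.15,0],
    [7.2,-3.7,0.6,0,0,-0.15,0],
    [7.2,-3.7,0.6,0,0,-0.15,0],
    [7.2,-3.7,0.6,0,0,-0.15,0],
    [7.2,-3.7,0.6,0,0,-0.15,0],
    [7.2,-3.7,0.6,0,0,-0.15,0],
    [7.2,-3.7,0.6,0,0,-0.15,0],
    [7.2,-3.7,0.6,0,0,-0.15,0],
    [7.2,-3.7,0.6,0,0,-0.15,0],
    [7.2,-3.7,0.6,0,0,-0.15,0],
    [7.2,-3.7,0.6,0,0,-0.15,0]
  ]
}}

```text
time_s: 2.7
position: [0.5122, 0.2953, 0.2139]
ee_rot: [0.0, 0.767, 0.641, 0.0]
wrist_force: [-0.4, -0.1, -0.2]
opening: 1.002
```

```bash
python3 look.py 2 wrist
python3 - <<'E'
from h import *
from bench import r
W=wworld(load("pics/wrist2.npz")).reshape(-1,3); W=W[~np.isnan(W[:,0])]
def sel(x,y,rad,z0,z1): return W[(np.hypot(W[:,0]-x,W[:,1]-y)<rad)&(W[:,2]>z0)&(W[:,2]<z1)]
P=sel(.512,.297,.02,.115,.125);print(len(P),P.mean(0),cv2.minEnclosingCircle((P[:,:2]*1000).astype(np.float32)))
P=sel(.512,.297,.06,.055,.064);print(len(P),cv2.minAreaRect((P[:,:2]*1000).astype(np.float32)))
print(target(r.sense(),[.512,.298,.077],1.395))
E
```

```text
2.75 [0.5122 0.2953 0.2139] [2.000e-04 7.672e-01 6.414e-01 0.000e+00] [0.24 0.12 0.06] 0.9954269861573267
904 [0.51110861 0.30050699 0.1188819 ] ((510.9476623535156, 299.7370300292969), 13.319474220275879)
4758 ((511.1058654785156, 299.28424072265625), (75.73577880859375, 75.39437103271484), 15.520055770874023)
(array([ 0.06, -0.02,  3.42]), array([ 0.  ,  0.  , -0.03]))
```

View pics/wrist2.png

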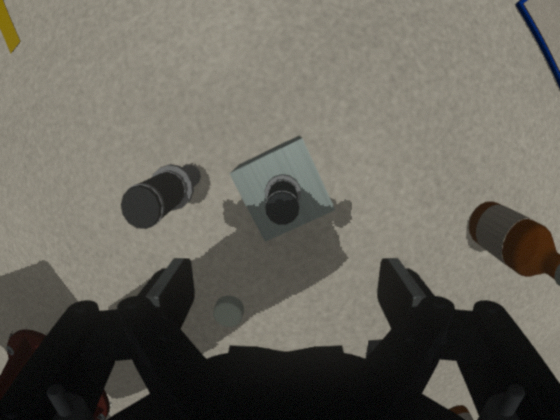

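The gauge in the stand is at (283,205), world (.511,.299), centred on the stand. The big look-alike is at (145,205). I'll go down with the jaws half closed for clearance.

Emit:
{"name": "move_arm", "arguments": {
  "commands": [
    [0.15,-0.05,1,0,0,0,90],
    [0.15,-0.05,2,0,0,0,90],
    [0.15,-0.05,2.6,0,0,0,90],
    [0.15,-0.05,3,0,0,0,90],
    [0.15,-0.05,3.4,0,0,0,90],
    [0.15,-0.05,3.4,0,0,0,90],
    [0.15,-0.05,3.4,0,0,0,90]
  ],
  "grip_force": 60
}}

```text
time_s: 3.33
position: [0.5108, 0.3021, 0.0774]
ee_rot: [-0.0, 0.767, 0.642, -0.001]
wrist_force: [-0.1, 0.7, 0.5]
opening: 0.642
```

```bash
python3 - <<'E'
from h import *
from bench import r
s=r.sense();print(s["opening"],s["position"],target(s,[.511,.2995,.077],1.395))
E
```

```text
0.642405618473656 [0.51076551 0.30214347 0.07742569] (array([-0.06,  0.02,  0.01]), array([-0.01,  0.01, -0.02]))
```

Emit:
{"name": "move_arm", "arguments": {
  "commands": [
    [-0.06,0,0,0,0,0,90],
    [-0.06,0,0,0,0,0,255],
    [-0.06,0,0,0,0,0,255],
    [-0.06,0,0,0,0,0,255],
    [-0.06,0,0,0,0,0,255],
    [-0.06,0,0,0,0,0,255],
    [-0.06,0,0,0,0,0,255]
  ]
}}

```text
time_s: 3.92
position: [0.5109, 0.3011, 0.0788]
ee_rot: [0.0, 0.766, 0.642, 0.001]
wrist_force: [-0.8, -0.7, 4.8]
opening: 0.29
```

Emit:
{"name": "move_arm", "arguments": {
  "commands": [
    [-0.06,0,-0.5,0,0,0,255],
    [-0.06,0,-1.2,0,0,0,255],
    [-0.06,0,-2,0,0,0,255],
    [-0.06,0,-2.5,0,0,0,255],
    [-0.06,0,-2.5,0,0,0,255]
  ]
}}

```text
time_s: 4.33
position: [0.5122, 0.2997, 0.1826]
ee_rot: [0.001, 0.766, 0.642, 0.004]
wrist_force: [0.9, 0.3, -1.1]
opening: 0.292
```

```bash
python3 - <<'E'
from h import *
from bench import r
s=r.sense();print(s["wrist_force"],s["opening"],s["position"],target(s,[.6123,.0244,.165],1.395))
E
```

```text
[ 0.93545508  0.3310883  -1.1431698 ] 0.29211694278432826 [0.51220723 0.29974621 0.18260465] (array([-6.34,  3.66,  0.44]), array([ 0.07, -0.05,  0.  ]))
```

Emit:
{"name": "move_arm", "arguments": {
  "commands": [
    [-6.3,3.7,0.4,0,0,0,255],
    [-6.3,3.7,0.4,0,0,0,255],
    [-6.3,3.7,0.4,0,0,0,255],
    [-6.3,3.7,0.4,0,0,0,255],
    [-6.3,3.7,0.4,0,0,0,255],
    [-6.3,3.7,0.4,0,0,0,255],
    [-6.3,3.7,0.4,0,0,0,255],
    [-6.3,3.7,0.4,0,0,0,255],
    [-6.3,3.7,0.4,0,0,0,255],
    [-6.3,3.7,0.4,0,0,0,255]
  ]
}}

```text
time_s: 5.17
position: [0.6109, 0.0246, 0.1608]
ee_rot: [-0.001, 0.767, 0.642, -0.0]
wrist_force: [-0.7, 1.0, -2.7]
opening: 0.297
```

```bash
python3 look.py 3 scene side wrist; python3 - <<'E'
from h import *
for n in("scene","side"):
    c=load(f"pics/{n}3.npz"); a,b=proj(c,[.61,.02,.1]).astype(int)
    im=c["color"][b-55:b+45,a-50:a+50]; im=cv2.convertScaleAbs(im,alpha=2)
    cv2.imwrite(f"pics/{n}3c.png",cv2.resize(im,None,fx=6,fy=6,interpolation=cv2.INTER_CUBIC)); print(a-50,b-55)
E
```

```text
5.3167 [0.611  0.0259 0.1615] [-2.000e-04  7.660e-01  6.429e-01 -1.000e-04] [ 0.64  0.7  -2.16] 0.29106423366883555
237 150
221 147
```

View pics/scene3c.png

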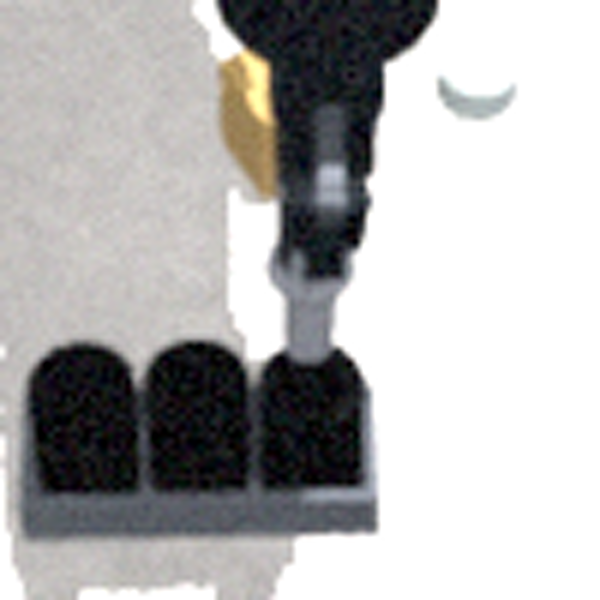

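View pics/side3c.png

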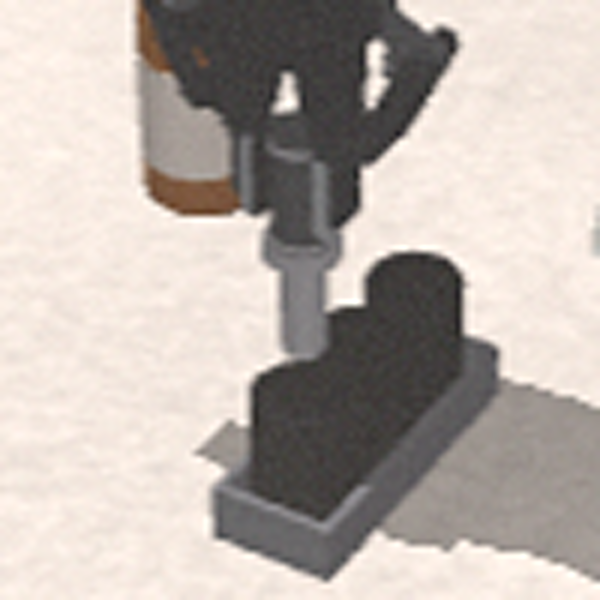

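View pics/wrist3.png

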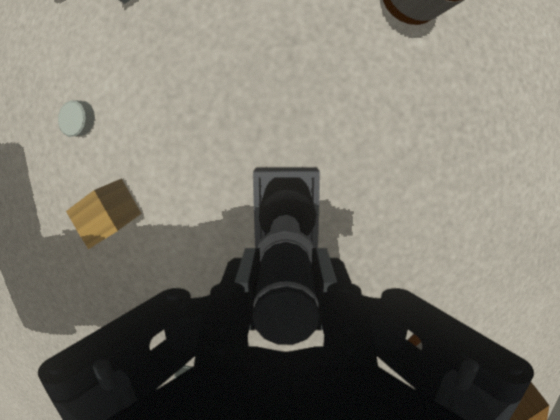

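```bash
cat > plug.py <<'E'
import sys
from h import *
from scipy.optimize import least_squares
def fit(n,tag,x,y,ztip):
    c=load(f"pics/{n}{tag}.npz")
    W=world(c).reshape(-1,3); W=W[~np.isnan(W[:,0])]
    P=W[(np.hypot(W[:,0]-x,W[:,1]-y)<.018)&(W[:,2]>ztip+.004)&(W[:,2]<ztip+.046)]
    E=c["extrinsics"]; 
    f=lambda q:np.hypot(P[:,0]-q[0]-q[2]*(P[:,2]-ztip),P[:,1]-q[1]-q[3]*(P[:,2]-ztip))-.01
    s=least_squares(f,[x,y,0,0],loss='soft_l1',f_scale=.001)
    f2=lambda q:np.hypot(P[:,0]-q[0],P[:,1]-q[1])-.01
    s2=least_squares(f2,[x,y],loss='soft_l1',f_scale=.001)
    print(n,len(P),"zmin",P[:,2].min().round(4),"tip",s.x.round(4),"notilt",s2.x.round(4),np.abs(s2.fun).mean().round(5))
if __name__=="__main__":
    a=sys.argv
    for n in("scene","side"): fit(n,a[1],float(a[2]),float(a[3]),float(a[4]))
E
python3 plug.py 3 .611 .0255 .092; python3 - <<'E'
from h import *
W=wworld(load("pics/wrist3.npz")).reshape(-1,3);W=W[~np.isnan(W[:,0])]
# sleeves mid & s1 rims hidden; s3 rim
P=W[(np.hypot(W[:,0]-.612,W[:,1]-.024)<.023)&(W[:,2]>.067)&(W[:,2]<.074)];print(len(P))
P=W[(np.hypot(W[:,0]-.611,W[:,1]-.0255)<.02)&(W[:,2]>.09)&(W[:,2]<.135)]
print(len(P),P.min(0),P.max(0))
E
```

```text
scene 74 zmin 0.0964 tip [0.6105 0.0206 0.0176 0.0035] notilt [0.6109 0.0206] 0.00056
side 107 zmin 0.0975 tip [ 0.611   0.0228 -0.0069 -0.0156] notilt [0.6108 0.0224] 0.00113
1313
329 [0.60139687 0.02677685 0.09474944] [0.62069139 0.03440206 0.12255937]
```

The plug hangs over the far-right sleeve. Both cameras put it about 1.5 mm short in x and about 1 mm short in y. I'll correct that and dip just below the rim.

Emit:
{"name": "move_arm", "arguments": {
  "commands": [
    [0.03,0.035,0.3,0,0,0,255],
    [0.03,0.035,0.45,0,0,0,255],
    [0.03,0.035,0.6,0,0,0,255],
    [0.03,0.035,0.65,0,0,0,255],
    [0.03,0.035,0.65,0,0,0,255]
  ]
}}

```text
time_s: 5.73
position: [0.6125, 0.026, 0.135]
ee_rot: [-0.0, 0.766, 0.642, -0.0]
wrist_force: [0.2, 0.1, -2.4]
opening: 0.289
```

```bash
python3 look.py 4 scene side; python3 plug.py 4 .6125 .0245 .067;  python3 - <<'E'
from h import *
for n in("scene","side"):
    c=load(f"pics/{n}4.npz"); a,b=proj(c,[.61,.02,.09]).astype(int)
    im=c["color"][b-45:b+40,a-40:a+40]; im=cv2.convertScaleAbs(im,alpha=2.5)
    cv2.imwrite(f"pics/{n}4c.png",cv2.resize(im,None,fx=7,fy=7,interpolation=cv2.INTER_CUBIC))
E
```

```text
5.8333 [0.6131 0.0257 0.1358] [1.000e-04 7.664e-01 6.423e-01 0.000e+00] [ 0.08 -0.5  -1.49] 0.2873123798907419
scene 88 zmin 0.071 tip [ 0.6135  0.0235 -0.0372 -0.0535] notilt [0.6127 0.0225] 0.00198
side 127 zmin 0.0712 tip [ 0.6124  0.0231  0.0024 -0.0195] notilt [0.6125 0.0227] 0.00198
```

View pics/side4c.png

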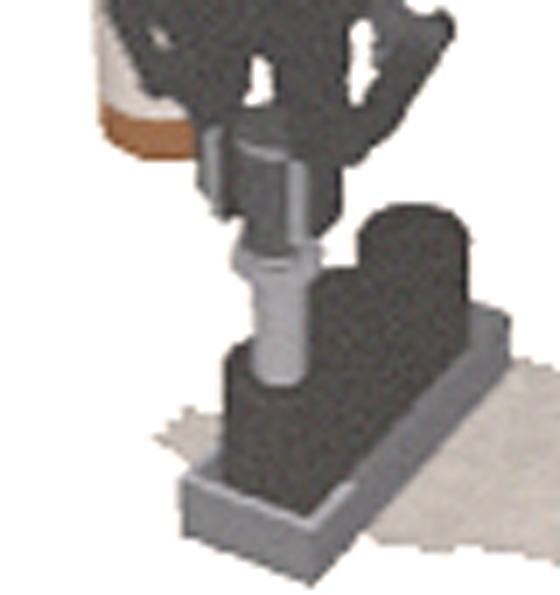

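The plug has entered about 4 mm with no force. Going deeper.

Emit:
{"name": "move_arm", "arguments": {
  "commands": [
    [0,0,0.15,0,0,0,255],
    [0,0,0.3,0,0,0,255],
    [0,0,0.45,0,0,0,255],
    [0,0,0.45,0,0,0,255]
  ]
}}

```text
time_s: 6.17
position: [0.6121, 0.0256, 0.116]
ee_rot: [-0.001, 0.767, 0.642, -0.001]
wrist_force: [0.4, -0.2, -1.8]
opening: 0.288
```

Emit:
{"name": "move_arm", "arguments": {
  "commands": [
    [0,0,0.15,0,0,0,255],
    [0,0,0.25,0,0,0,255],
    [0,0,0.3,0,0,0,255],
    [0,0,0.3,0,0,0,255]
  ]
}}

```text
time_s: 6.5
position: [0.6127, 0.0256, 0.1049]
ee_rot: [-0.0, 0.766, 0.642, -0.0]
wrist_force: [-0.3, 0.1, -2.2]
opening: 0.289
```

Emit:
{"name": "move_arm", "arguments": {
  "commands": [
    [0,0,0.08,0,0,0,255],
    [0,0,0.14,0,0,0,255],
    [0,0,0.14,0,0,0,255]
  ]
}}

```text
time_s: 6.75
position: [0.6128, 0.0256, 0.0995]
ee_rot: [-0.0, 0.766, 0.642, -0.0]
wrist_force: [-0.5, -0.8, -2.0]
opening: 0.292
```

Emit:
{"name": "move_arm", "arguments": {
  "commands": [
    [0,0,0.08,0,0,0,255],
    [0,0,0.14,0,0,0,255],
    [0,0,0.14,0,0,0,255]
  ]
}}

```text
time_s: 7.0
position: [0.6128, 0.0256, 0.0938]
ee_rot: [-0.0, 0.766, 0.642, -0.0]
wrist_force: [0.0, -0.4, -2.4]
opening: 0.288
```

It is 46 mm deep and still free, so this sleeve is good. Up, then over to the middle one.

Emit:
{"name": "move_arm", "arguments": {
  "commands": [
    [0,0,-0.6,0,0,0,255],
    [0,0,-1.2,0,0,0,255],
    [0,0,-1.7,0,0,0,255],
    [0,0,-1.75,0,0,0,255],
    [-1.15,-0.015,-1.75,0,0,0,255],
    [-1.15,-0.015,-1.75,0,0,0,255],
    [-1.15,-0.015,-1.75,0,0,0,255]
  ]
}}

```text
time_s: 7.58
position: [0.6039, -0.0214, 0.1637]
ee_rot: [-0.0, 0.767, 0.641, -0.0]
wrist_force: [0.7, -0.1, -2.7]
opening: 0.287
```

```bash
python3 look.py 5 scene side wrist; python3 - <<'E'
from h import *
from scipy.optimize import least_squares
for n in("scene","side","wrist"):
    c=load(f"pics/{n}5.npz"); W=(wworld if n=="wrist" else world)(c).reshape(-1,3); W=W[~np.isnan(W[:,0])]
    P=W[(np.hypot(W[:,0]-.604,W[:,1]+.021)<.08)&(W[:,2]>.066)&(W[:,2]<.076)][:,:2]
    def f(q):
        a=q[2];u=np.array([-np.sin(a),np.cos(a)])
        D=np.stack([np.hypot(*(P-(q[:2]+k*q[3]*u)).T) for k in(-1,0,1)])
        rr=D.min(0); return np.maximum(rr-.022,0)+np.maximum(.012-rr,0)
    s=least_squares(f,[.604,-.021,-.19,.046],loss='soft_l1',f_scale=.001); print(n,s.x.round(4),np.abs(s.fun).mean(),len(P))
E
python3 plug.py 5 .604 -.02 .096
```

```text
7.7333 [ 0.6043 -0.0191  0.1638] [-4.000e-04  7.665e-01  6.422e-01 -1.000e-04] [-0.16  0.48 -2.41] 0.2861690615826082
scene [ 0.6048 -0.0237 -0.1907  0.0463] 3.972844571127345e-05 458
side [ 0.6031 -0.0207 -0.1855  0.0465] 0.00015866473377811727 388
wrist [ 0.6032 -0.0209 -0.198   0.0462] 1.5038881410056978e-06 3226
scene 73 zmin 0.1001 tip [ 6.039e-01 -2.490e-02  1.350e-02  3.000e-04] notilt [ 0.6042 -0.0249] 0.00059
side 104 zmin 0.1 tip [ 0.6049 -0.0238 -0.0391  0.0147] notilt [ 0.604  -0.0234] 0.00146
```

Emit:
{"name": "move_arm", "arguments": {
  "commands": [
    [0,0,0.3,0,0,0,255],
    [0,0,0.45,0,0,0,255],
    [0,0,0.6,0,0,0,255],
    [0,0,0.72,0,0,0,255],
    [0,0,0.72,0,0,0,255]
  ]
}}

```text
time_s: 8.15
position: [0.6038, -0.0191, 0.1343]
ee_rot: [-0.001, 0.766, 0.642, -0.001]
wrist_force: [0.2, -0.4, -2.4]
opening: 0.288
```

Emit:
{"name": "move_arm", "arguments": {
  "commands": [
    [0,0,0.2,0,0,0,255],
    [0,0,0.4,0,0,0,255],
    [0,0,0.6,0,0,0,255],
    [0,0,0.6,0,0,0,255]
  ]
}}

```text
time_s: 8.48
position: [0.6033, -0.0195, 0.1096]
ee_rot: [-0.001, 0.767, 0.642, -0.001]
wrist_force: [-0.7, 0.5, -2.3]
opening: 0.286
```

Emit:
{"name": "move_arm", "arguments": {
  "commands": [
    [0,0,0.05,0,0,0,255],
    [0,0,0.1,0,0,0,255],
    [0,0,0.12,0,0,0,255],
    [0,0,0.12,0,0,0,255]
  ]
}}

```text
time_s: 8.82
position: [0.6045, -0.0196, 0.1068]
ee_rot: [0.0, 0.766, 0.642, 0.0]
wrist_force: [-0.7, 0.0, -1.4]
opening: 0.294
```

Emit:
{"name": "move_arm", "arguments": {
  "commands": [
    [0,0,0.05,0,0,0,255],
    [0,0,0.05,0,0,0,255],
    [0,0,0.05,0,0,0,255]
  ]
}}

```text
time_s: 9.07
position: [0.6044, -0.0197, 0.1048]
ee_rot: [0.0, 0.767, 0.642, -0.0]
wrist_force: [-0.0, 0.1, -2.4]
opening: 0.292
```

Emit:
{"name": "move_arm", "arguments": {
  "commands": [
    [0,0,0.05,0,0,0,255],
    [0,0,0.1,0,0,0,255],
    [0,0,0.1,0,0,0,255]
  ]
}}

```text
time_s: 9.32
position: [0.6042, -0.0196, 0.1003]
ee_rot: [-0.0, 0.766, 0.642, -0.0]
wrist_force: [0.3, -0.0, -2.4]
opening: 0.29
```

Emit:
{"name": "move_arm", "arguments": {
  "commands": [
    [0,0,0.08,0,0,0,255],
    [0,0,0.13,0,0,0,255],
    [0,0,0.13,0,0,0,255]
  ]
}}

```text
time_s: 9.57
position: [0.6041, -0.0196, 0.095]
ee_rot: [-0.0, 0.766, 0.642, -0.0]
wrist_force: [-1.1, -0.4, -2.4]
opening: 0.289
```

The middle sleeve is good too, so the tight one should be the last. I still have to feel it.

Emit:
{"name": "move_arm", "arguments": {
  "commands": [
    [0,0,-0.6,0,0,0,255],
    [0,0,-1.2,0,0,0,255],
    [0,0,-1.7,0,0,0,255],
    [0,0,-1.75,0,0,0,255],
    [-1.15,-0.015,-1.75,0,0,0,255],
    [-1.15,-0.015,-1.75,0,0,0,255],
    [-1.15,-0.015,-1.75,0,0,0,255],
    [-1.15,-0.015,-1.75,0,0,0,255]
  ]
}}

```text
time_s: 10.23
position: [0.5954, -0.0648, 0.1648]
ee_rot: [-0.001, 0.767, 0.642, -0.0]
wrist_force: [-0.1, 1.2, -2.1]
opening: 0.287
```

```bash
python3 look.py 6 scene side; python3 plug.py 6 .595 -.066 .096; python3 - <<'E'
from h import *
from bench import r
print(target(r.sense(),[.5952,-.0655,.134],1.39))
E
```

```text
10.3333 [ 0.5956 -0.064   0.165 ] [-5.000e-04  7.663e-01  6.424e-01 -1.000e-04] [ 0.07 -0.47 -2.2 ] 0.29048171752051233
scene 74 zmin 0.1005 tip [ 0.5953 -0.0686  0.012   0.0093] notilt [ 0.5956 -0.0684] 0.00075
side 105 zmin 0.1005 tip [ 0.5956 -0.0682  0.0008  0.026 ] notilt [ 0.5957 -0.0676] 0.00134
(array([-0.04, -0.  ,  0.78]), array([-0.01, -0.01,  0.06]))
```

Emit:
{"name": "move_arm", "arguments": {
  "commands": [
    [0,0,0.3,0,0,0,255],
    [0,0,0.45,0,0,0,255],
    [0,0,0.6,0,0,0,255],
    [0,0,0.75,0,0,0,255],
    [0,0,0.75,0,0,0,255]
  ]
}}

```text
time_s: 10.75
position: [0.5951, -0.0643, 0.1342]
ee_rot: [-0.001, 0.766, 0.642, -0.001]
wrist_force: [-0.2, -0.2, -2.5]
opening: 0.292
```

Emit:
{"name": "move_arm", "arguments": {
  "commands": [
    [0,0,0.2,0,0,0,255],
    [0,0,0.4,0,0,0,255],
    [0,0,0.6,0,0,0,255],
    [0,0,0.6,0,0,0,255]
  ]
}}

```text
time_s: 11.08
position: [0.5947, -0.0646, 0.1096]
ee_rot: [-0.001, 0.766, 0.642, -0.001]
wrist_force: [-1.1, 0.3, -2.5]
opening: 0.288
```

Emit:
{"name": "move_arm", "arguments": {
  "commands": [
    [0,0,0.04,0,0,0,255],
    [0,0,0.08,0,0,0,255],
    [0,0,0.1,0,0,0,255],
    [0,0,0.1,0,0,0,255]
  ]
}}

```text
time_s: 11.42
position: [0.5959, -0.0648, 0.1076]
ee_rot: [0.0, 0.767, 0.642, 0.0]
wrist_force: [0.7, -0.7, -2.1]
opening: 0.29
```

Emit:
{"name": "move_arm", "arguments": {
  "commands": [
    [0,0,0.04,0,0,0,255],
    [0,0,0.06,0,0,0,255],
    [0,0,0.06,0,0,0,255]
  ]
}}

```text
time_s: 11.67
position: [0.5958, -0.0648, 0.1051]
ee_rot: [-0.0, 0.766, 0.642, -0.0]
wrist_force: [-0.1, -0.1, -2.5]
opening: 0.287
```

Emit:
{"name": "move_arm", "arguments": {
  "commands": [
    [0,0,0.04,0,0,0,255],
    [0,0,0.05,0,0,0,255],
    [0,0,0.05,0,0,0,255]
  ]
}}

```text
time_s: 11.92
position: [0.5959, -0.0649, 0.1035]
ee_rot: [0.0, 0.767, 0.642, -0.0]
wrist_force: [-2.0, -0.4, 1.9]
opening: 0.288
```

Contact: the force went from -2.4 to +1.9 N. A little more to make it certain.

Emit:
{"name": "move_arm", "arguments": {
  "commands": [
    [0,0,0.04,0,0,0,255],
    [0,0,0.04,0,0,0,255],
    [0,0,0.04,0,0,0,255]
  ]
}}

```text
time_s: 12.17
position: [0.5961, -0.065, 0.103]
ee_rot: [0.001, 0.766, 0.642, 0.0]
wrist_force: [-5.3, -0.8, 13.1]
opening: 0.287
```

The gauge stops part-way at 36–37 mm, with about 15 N net. The first-row sleeve at y≈-0.066 is the tight one. Withdraw and take the gauge back to the stand.

Emit:
{"name": "move_arm", "arguments": {
  "commands": [
    [0,0,-0.6,0,0,0,255],
    [0,0,-1.2,0,0,0,255],
    [0,0,-1.7,0,0,0,255],
    [0,0,-1.9,0,0,0,255],
    [0,0,-1.9,0,0,0,255]
  ]
}}

```text
time_s: 12.58
position: [0.5971, -0.065, 0.1793]
ee_rot: [0.001, 0.766, 0.642, 0.001]
wrist_force: [-0.3, 0.1, -2.7]
opening: 0.29
```

```bash
python3 - <<'E'
from h import *
from bench import r
print(target(r.sense(),[.5109,.3011,.165],1.395))
E
```

```text
(array([ 8.64, -3.72,  0.34]), array([ 0.04,  0.  , -0.  ]))
```

Emit:
{"name": "move_arm", "arguments": {
  "commands": [
    [8.6,-3.7,0.3,0,0,0,255],
    [8.6,-3.7,0.3,0,0,0,255],
    [8.6,-3.7,0.3,0,0,0,255],
    [8.6,-3.7,0.3,0,0,0,255],
    [8.6,-3.7,0.3,0,0,0,255],
    [8.6,-3.7,0.3,0,0,0,255],
    [8.6,-3.7,0.3,0,0,0,255],
    [8.6,-3.7,0.3,0,0,0,255],
    [8.6,-3.7,0.3,0,0,0,255],
    [8.6,-3.7,0.3,0,0,0,255],
    [8.6,-3.7,0.3,0,0,0,255],
    [8.6,-3.7,0.3,0,0,0,255]
  ]
}}

```text
time_s: 13.58
position: [0.5095, 0.2996, 0.1641]
ee_rot: [-0.0, 0.766, 0.643, -0.001]
wrist_force: [-0.2, -0.8, -1.5]
opening: 0.288
```

```bash
python3 look.py 7 scene side; python3 plug.py 7 .511 .299 .098; python3 - <<'E'
from h import *
from bench import r
s=r.sense();print(s["position"],target(s,[.5109,.3005,.120],1.395))
for n in("scene","side"):
    c=load(f"pics/{n}7.npz"); a,b=proj(c,[.511,.3,.1]).astype(int)
    im=c["color"][b-45:b+45,a-40:a+40]; im=cv2.convertScaleAbs(im,alpha=2)
    cv2.imwrite(f"pics/{n}7c.png",cv2.resize(im,None,fx=5,fy=5,interpolation=cv2.INTER_CUBIC))
a=cv2.imread("pics/scene7c.png");b=cv2.imread("pics/side7c.png");cv2.imwrite("pics/c7.png",np.hstack([a,b]))
E
```

```text
13.6833 [0.5103 0.2986 0.1648] [-1.000e-04  7.669e-01  6.418e-01 -6.000e-04] [ 0.15  0.05 -1.69] 0.28719887998470983
scene 80 zmin 0.1021 tip [0.5092 0.2951 0.0296 0.0247] notilt [0.5098 0.2957] 0.00079
side 129 zmin 0.1023 tip [ 0.5097  0.2953 -0.0067  0.0044] notilt [0.5096 0.2954] 0.0009
[0.51028259 0.29863008 0.16478622] (array([0.05, 0.01, 1.12]), array([-0.01,  0.01, -0.02]))
```

View pics/c7.png

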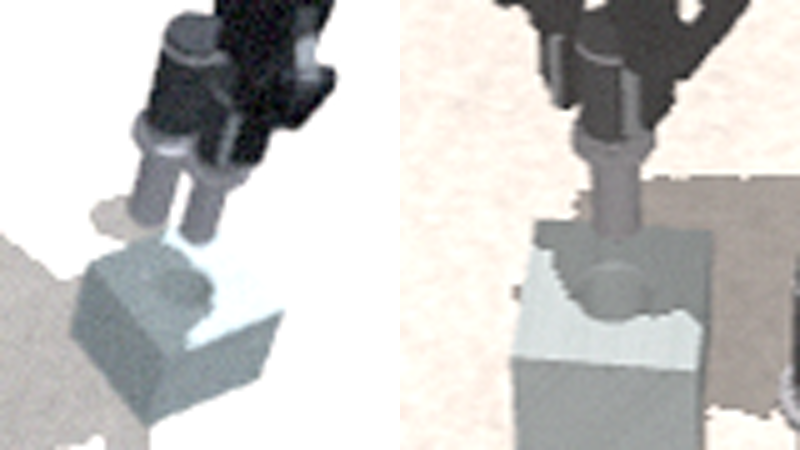

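Both views show the plug above the stand's hole, roughly centred with ±4.5 mm of play. Lowering.

Emit:
{"name": "move_arm", "arguments": {
  "commands": [
    [0.04,0.01,0.4,0,0,0,255],
    [0.04,0.01,0.8,0,0,0,255],
    [0.04,0.01,1.1,0,0,0,255],
    [0.04,0.01,1.1,0,0,0,255]
  ]
}}

```text
time_s: 14.02
position: [0.5099, 0.2993, 0.119]
ee_rot: [-0.001, 0.767, 0.641, -0.002]
wrist_force: [-0.4, 0.3, -2.4]
opening: 0.292
```

Emit:
{"name": "move_arm", "arguments": {
  "commands": [
    [0.02,0.01,0.4,0,0,0,255],
    [0.02,0.01,0.7,0,0,0,255],
    [0.02,0.01,0.85,0,0,0,255],
    [0.02,0.01,0.95,0,0,0,255],
    [0.02,0.01,0.95,0,0,0,255]
  ]
}}

```text
time_s: 14.43
position: [0.5115, 0.3014, 0.0834]
ee_rot: [-0.0, 0.767, 0.642, -0.0]
wrist_force: [-0.9, -0.0, -2.1]
opening: 0.287
```

Emit:
{"name": "move_arm", "arguments": {
  "commands": [
    [0,0,0.08,0,0,0,255],
    [0,0,0.12,0,0,0,255],
    [0,0,0.12,0,0,0,255]
  ]
}}

```text
time_s: 14.68
position: [0.5117, 0.302, 0.079]
ee_rot: [0.0, 0.766, 0.642, 0.0]
wrist_force: [-0.0, 0.3, -2.3]
opening: 0.288
```

Emit:
{"name": "move_arm", "arguments": {
  "commands": [
    [0,0,0.06,0,0,0,255],
    [0,0,0.06,0,0,0,255],
    [0,0,0.06,0,0,0,255]
  ]
}}

```text
time_s: 14.93
position: [0.5118, 0.3022, 0.0788]
ee_rot: [0.0, 0.766, 0.642, 0.001]
wrist_force: [-5.9, -3.6, 18.7]
opening: 0.29
```

Seated on the collar. Release and rise.

Emit:
{"name": "move_arm", "arguments": {
  "commands": [
    [0,0,0,0,0,0,90],
    [0,0,0,0,0,0,90],
    [0,0,0,0,0,0,90],
    [0,0,0,0,0,0,90],
    [0,0,-0.8,0,0,0,90],
    [0,0,-1.6,0,0,0,90],
    [0,0,-2.5,0,0,0,90],
    [0,0,-3.2,0,0,0,90],
    [0,0,-3.2,0,0,0,0]
  ]
}}

```text
time_s: 15.68
position: [0.5143, 0.3033, 0.2104]
ee_rot: [0.001, 0.766, 0.642, 0.004]
wrist_force: [0.2, 0.5, -0.2]
opening: 0.769
```

```bash
python3 look.py 8 wrist; python3 - <<'E'
from h import *
from bench import r
W=wworld(load("pics/wrist8.npz")).reshape(-1,3); W=W[~np.isnan(W[:,0])]
P=W[(np.hypot(W[:,0]-.512,W[:,1]-.299)<.03)&(W[:,2]>.113)&(W[:,2]<.13)];print(len(P),P.mean(0))
s=r.sense();print(target(s,[.5950,-.0665,.20],1.395))
E
```

```text
15.7333 [0.5133 0.3028 0.2075] [0.0008 0.7665 0.6423 0.0028] [-0.27  0.79  0.62] 0.8577472596544716
944 [0.51241461 0.30191905 0.11871461]
(array([-8.73,  3.62,  0.18]), array([ 0.05, -0.04, -0.  ]))
```

View pics/wrist8.png

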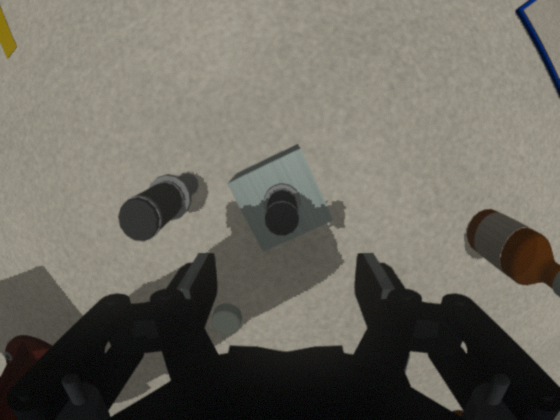

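The gauge is upright at (283,212), within 3 mm of the stand's axis, with its top at 0.119 m. Now the tight sleeve.

Emit:
{"name": "move_arm", "arguments": {
  "commands": [
    [-8.7,3.6,0.2,0,0,0,0],
    [-8.7,3.6,0.2,0,0,0,0],
    [-8.7,3.6,0.2,0,0,0,0],
    [-8.7,3.6,0.2,0,0,0,0],
    [-8.7,3.6,0.2,0,0,0,0],
    [-8.7,3.6,0.2,0,0,0,0],
    [-8.7,3.6,0.2,0,0,0,0],
    [-8.7,3.6,0.2,0,0,0,0],
    [-8.7,3.6,0.2,0,0,0,0],
    [-8.7,3.6,0.2,0,0,0,0],
    [-8.7,3.6,0.2,0,0,0,0],
    [-8.7,3.6,0.2,0,0,0,0]
  ]
}}

```text
time_s: 16.73
position: [0.5917, -0.0657, 0.1951]
ee_rot: [-0.001, 0.767, 0.642, -0.001]
wrist_force: [-0.4, 0.7, 0.0]
opening: 1.002
```

```bash
python3 look.py 9 wrist; python3 - <<'E'
from h import *
from bench import r
from scipy.optimize import least_squares
W=wworld(load("pics/wrist9.npz")).reshape(-1,3); W=W[~np.isnan(W[:,0])]
P=W[(np.hypot(W[:,0]-.604,W[:,1]+.021)<.09)&(W[:,2]>.066)&(W[:,2]<.076)][:,:2]
def f(q):
    D=np.stack([np.hypot(*(P-q[2*k:2*k+2]).T) for k in(0,1,2)])
    rr=D.min(0); return np.maximum(rr-.022,0)+np.maximum(.012-rr,0)
s=least_squares(f,[.595,-.0665,.604,-.021,.612,.0245],loss='soft_l1',f_scale=.001); print(s.x.round(4),np.abs(s.fun).mean())
s=r.sense();print(s["position"],target(s,[.5950,-.0665,.037],1.39))
E
```

```text
16.7833 [ 0.5917 -0.0649  0.1955] [-8.000e-04  7.663e-01  6.424e-01 -4.000e-04] [ 0.08  0.74 -0.51] 1.0004563718768003
[ 0.5954 -0.0666  0.6033 -0.0209  0.612   0.0241] 1.7266157478490328e-06
[ 0.59169613 -0.06490027  0.19547859] (array([-0.03,  0.1 ,  3.96]), array([-0.02, -0.01,  0.06]))
```

View pics/wrist9.png

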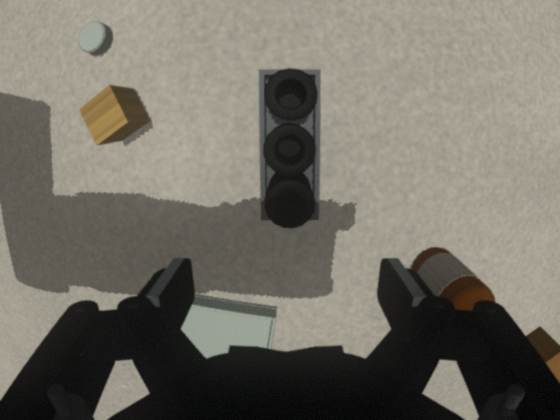

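The sleeves are still in place at (290,95), (290,148) and (290,203); the tight one is the nearest at (290,203), world (.595,-.067). Descending.

Emit:
{"name": "move_arm", "arguments": {
  "commands": [
    [-0.04,0.09,1,0,0,0,0],
    [-0.04,0.09,2,0,0,0,0],
    [-0.04,0.09,2.8,0,0,0,0],
    [-0.04,0.09,3.4,0,0,0,0],
    [-0.04,0.09,3.9,0,0,0,0],
    [-0.04,0.09,3.9,0,0,0,0],
    [-0.04,0.09,3.9,0,0,0,0]
  ]
}}

```text
time_s: 17.37
position: [0.5947, -0.0664, 0.0399]
ee_rot: [-0.001, 0.766, 0.643, -0.001]
wrist_force: [-0.2, -0.9, 0.0]
opening: 1.001
```

```bash
python3 - <<'E'
from h import *
from bench import r
s=r.sense();print(s["position"],target(s,[.5950,-.0665,.037],1.39))
E
```

```text
[ 0.59470472 -0.06642917  0.03990286] (array([-0.  ,  0.01,  0.07]), array([-0.03, -0.  ,  0.08]))
```

Emit:
{"name": "move_arm", "arguments": {
  "commands": [
    [0,0.01,0.05,0,0,0,255],
    [0,0.01,0.05,0,0,0,255],
    [0,0.01,0.05,0,0,0,255],
    [0,0.01,0.05,0,0,0,255],
    [0,0.01,0.05,0,0,0,255],
    [0,0.01,0.05,0,0,0,255]
  ],
  "grip_force": 50
}}

```text
time_s: 17.87
position: [0.5967, -0.0681, 0.0399]
ee_rot: [0.001, 0.766, 0.642, 0.001]
wrist_force: [-1.7, 1.8, 7.8]
opening: 0.504
```

Emit:
{"name": "move_arm", "arguments": {
  "commands": [
    [0,0,-0.2,0,0,0,255],
    [0,0,-0.5,0,0,0,255],
    [0,0,-0.9,0,0,0,255],
    [0,0,-1.4,0,0,0,255],
    [0,0,-2,0,0,0,255],
    [0,0,-2.6,0,0,0,255],
    [0,0,-2.6,0,0,0,255]
  ]
}}

```text
time_s: 18.45
position: [0.5988, -0.0688, 0.148]
ee_rot: [0.003, 0.767, 0.642, 0.002]
wrist_force: [1.5, 0.4, -1.7]
opening: 0.503
```

```bash
python3 look.py 10 scene side; python3 - <<'E'
from h import *
from bench import r
s=r.sense();print(s["position"],target(s,[.4765,-.2492,.14],1.25))
for n in("scene","side"):
    c=load(f"pics/{n}10.npz"); a,b=proj(c,[.6,-.04,.08]).astype(int)
    im=c["color"][b-60:b+50,a-50:a+50]; im=cv2.convertScaleAbs(im,alpha=2.5)
    cv2.imwrite(f"pics/{n}10c.png",cv2.resize(im,None,fx=4,fy=4,interpolation=cv2.INTER_CUBIC))
a=cv2.imread("pics/scene10c.png");b=cv2.imread("pics/side10c.png");cv2.imwrite("pics/c10.png",np.hstack([a,b]))
E
```

```text
18.55 [ 0.5968 -0.0684  0.1439] [0.0011 0.7665 0.6422 0.0008] [-0.45  0.96 -1.76] 0.5036275066790666
[ 0.59682011 -0.06835061  0.14388694] (array([-4.98, -2.17,  0.09]), array([0.03, 0.  , 1.66]))
```

View pics/c10.png

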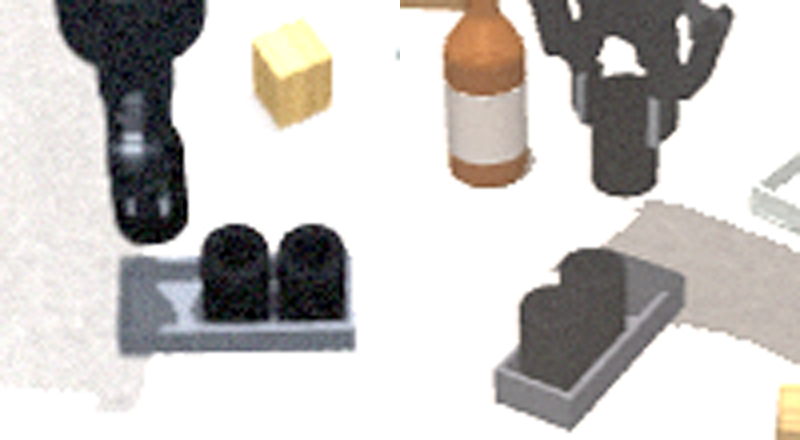

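The sleeve is held clear at scene crop (150,200); the other two remain in the carrier. Moving over the tray.

Emit:
{"name": "move_arm", "arguments": {
  "commands": [
    [-5,-2.2,0,0,0,0,255],
    [-5,-2.2,0,0,0,0,255],
    [-5,-2.2,0,0,0,0,255],
    [-5,-2.2,0,0,0,0,255],
    [-5,-2.2,0,0,0,0,255],
    [-5,-2.2,0,0,0,0,255],
    [-5,-2.2,0,0,0,0,255],
    [-5,-2.2,1.2,0,0,0,255],
    [-5,-2.2,1.6,0,0,0,255],
    [-5,-2.2,2,0,0,0,255],
    [-5,-2.2,2.3,0,0,0,255],
    [-5,-2.2,2.3,0,0,0,255]
  ]
}}

```text
time_s: 19.55
position: [0.4729, -0.2472, 0.0474]
ee_rot: [-0.003, 0.766, 0.643, -0.0]
wrist_force: [-0.4, 0.8, -2.0]
opening: 0.503
```

```bash
python3 - <<'E'
from h import *
from bench import r
s=r.sense();print(s["position"],target(s,[.4765,-.2492,.0395],1.395))
E
```

```text
[ 0.47294833 -0.2471635   0.04740717] (array([-0.04,  0.1 ,  0.2 ]), array([-0.05, -0.03,  0.01]))
```

Emit:
{"name": "move_arm", "arguments": {
  "commands": [
    [-0.03,0.08,0.1,0,0,0,255],
    [-0.03,0.08,0.15,0,0,0,255],
    [-0.03,0.08,0.15,0,0,0,255]
  ]
}}

```text
time_s: 19.8
position: [0.478, -0.2513, 0.0446]
ee_rot: [0.0, 0.766, 0.642, 0.0]
wrist_force: [0.0, 0.8, -0.5]
opening: 0.502
```

Emit:
{"name": "move_arm", "arguments": {
  "commands": [
    [0,0,0.06,0,0,0,255],
    [0,0,0.1,0,0,0,255],
    [0,0,0.1,0,0,0,255]
  ]
}}

```text
time_s: 20.05
position: [0.4774, -0.2513, 0.0404]
ee_rot: [0.0, 0.767, 0.642, 0.0]
wrist_force: [-0.2, -0.9, -1.5]
opening: 0.505
```

Emit:
{"name": "move_arm", "arguments": {
  "commands": [
    [0,0,0.04,0,0,0,255],
    [0,0,0.04,0,0,0,255]
  ]
}}

```text
time_s: 20.22
position: [0.4775, -0.2515, 0.039]
ee_rot: [0.0, 0.767, 0.642, 0.0]
wrist_force: [0.3, 0.3, -0.3]
opening: 0.507
```

Emit:
{"name": "move_arm", "arguments": {
  "commands": [
    [0,0,0,0,0,0,40],
    [0,0,0,0,0,0,40],
    [0,0,0,0,0,0,40],
    [0,0,0,0,0,0,40],
    [0,0,-0.8,0,0,0,40],
    [0,0,-1.6,0,0,0,0],
    [0,0,-2.6,0,0,0,0],
    [0,0,-3.6,0,0,0,0],
    [0,0,-4,0,0,0,0]
  ]
}}

```text
time_s: 20.97
position: [0.479, -0.2525, 0.2041]
ee_rot: [0.003, 0.766, 0.642, 0.001]
wrist_force: [0.4, -0.8, -0.1]
opening: 1.004
```

```bash
python3 look.py 11 wrist side; python3 - <<'E'
from h import *
from bench import r
W=wworld(load("pics/wrist11.npz")).reshape(-1,3); W=W[~np.isnan(W[:,0])]
P=W[(np.hypot(W[:,0]-.477,W[:,1]+.251)<.04)&(W[:,2]>.062)&(W[:,2]<.078)];print(len(P),P.mean(0),P[:,2].std(),cv2.minEnclosingCircle((P[:,:2]*1000).astype(np.float32)))
P=W[(np.hypot(W[:,0]-.477,W[:,1]+.251)<.1)&(W[:,2]>.018)&(W[:,2]<.03)];print(len(P),cv2.minAreaRect((P[:,:2]*1000).astype(np.float32)))
s=r.sense()
print(target(s,[.437,.046,.20],1.2707+.01))
E
```

```text
21.0667 [ 0.4791 -0.2526  0.2024] [0.0032 0.7665 0.6423 0.0008] [ 0.84  0.2  -0.3 ] 0.9978639857642766
1344 [ 0.47862877 -0.24972554  0.06875099] 0.001203925923059426 ((478.2861328125, -250.5618438720703), 22.097362518310547)
2246 ((476.1859130859375, -248.40953063964844), (125.42662048339844, 126.30677795410156), 71.32415771484375)
(array([ 7.17, -2.34,  0.03]), array([0.07, 0.03, 1.31]))
```

View pics/wrist11.png

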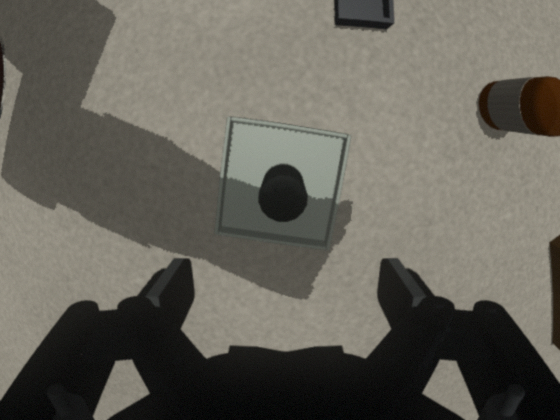

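The tight sleeve stands upright in the tray at (283,192), about 2 mm off centre, rim at 0.069 m. Next the block.

```bash
python3 - <<'E'
from h import *
from bench import r
print(target(r.sense(),[.437,.046,.19],1.868))
E
```

```text
(array([ 7.17, -2.35,  0.28]), array([ 0.06,  0.05, -5.42]))
```

Emit:
{"name": "move_arm", "arguments": {
  "commands": [
    [7.2,-2.35,0.25,0,0,-5.4,0],
    [7.2,-2.35,0.25,0,0,-5.4,0],
    [7.2,-2.35,0.25,0,0,-5.4,0],
    [7.2,-2.35,0.25,0,0,-5.4,0],
    [7.2,-2.35,0.25,0,0,-5.4,0],
    [7.2,-2.35,0.25,0,0,-5.4,0],
    [7.2,-2.35,0.25,0,0,-5.4,0],
    [7.2,-2.35,0.25,0,0,-5.4,0],
    [7.2,-2.35,0.25,0,0,-5.4,0],
    [7.2,-2.35,0.25,0,0,-5.4,0],
    [7.2,-2.35,0.25,0,0,-5.4,0]
  ]
}}

```text
time_s: 21.98
position: [0.4351, 0.048, 0.1882]
ee_rot: [-0.0, 0.595, 0.803, -0.0]
wrist_force: [-0.8, -0.8, -0.9]
opening: 0.998
```

```bash
python3 look.py 12 wrist; python3 - <<'E'
from h import *
from bench import r
W=wworld(load("pics/wrist12.npz")).reshape(-1,3); W=W[~np.isnan(W[:,0])]
P=W[(np.hypot(W[:,0]-.437,W[:,1]-.046)<.04)&(W[:,2]>.056)&(W[:,2]<.064)];print(len(P),P.mean(0),cv2.minAreaRect((P[:,:2]*1000).astype(np.float32)))
x,y=P.mean(0)[:2]
s=r.sense();print(s["position"],target(s,[x,y,.034],1.868))
E
```

```text
22.0333 [0.4352 0.0477 0.1883] [-2.000e-04  5.959e-01  8.031e-01 -3.000e-04] [-0.74 -0.43  0.21] 0.998162207358375
2317 [0.43650914 0.04815168 0.05913381] ((436.9029541015625, 47.622833251953125), (42.39608383178711, 42.34095001220703), 18.06790542602539)
[0.43522464 0.04766765 0.18834656] (array([0.  , 0.04, 3.86]), array([-0.01,  0.  , -0.04]))
```

View pics/wrist12.png

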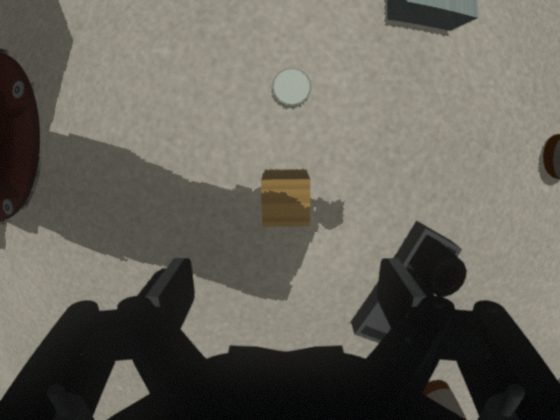

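The block is at (286,198), world (.437,.048), turned 18°. Descend and grip.

Emit:
{"name": "move_arm", "arguments": {
  "commands": [
    [0,0.04,1,0,0,-0.2,0],
    [0,0.04,2,0,0,-0.2,0],
    [0,0.04,2.8,0,0,-0.2,0],
    [0,0.04,3.4,0,0,-0.2,0],
    [0,0.04,3.9,0,0,-0.2,0],
    [0,0.04,3.9,0,0,-0.2,0],
    [0,0.04,3.9,0,0,-0.2,0]
  ]
}}

```text
time_s: 22.62
position: [0.4361, 0.0482, 0.0323]
ee_rot: [-0.001, 0.589, 0.808, -0.001]
wrist_force: [0.2, 0.4, 0.1]
opening: 0.998
```

Emit:
{"name": "move_arm", "arguments": {
  "commands": [
    [0,0,0,0,0,0,255],
    [0,0,0,0,0,0,255],
    [0,0,0,0,0,0,255],
    [0,0,0,0,0,0,255],
    [0,0,0,0,0,0,255],
    [0,0,0,0,0,0,255]
  ],
  "grip_force": 40
}}

```text
time_s: 23.12
position: [0.4375, 0.049, 0.0339]
ee_rot: [0.001, 0.588, 0.809, 0.0]
wrist_force: [-2.1, -1.9, 7.9]
opening: 0.485
```

Emit:
{"name": "move_arm", "arguments": {
  "commands": [
    [0,0,-0.3,0,0,0,255],
    [0,0,-0.9,0,0,0,255],
    [0,0,-1.6,0,0,0,255],
    [0,0,-2.4,0,0,0,255],
    [0,0,-2.8,0,0,0,255],
    [0,0,-2.8,0,0,0,255]
  ]
}}

```text
time_s: 23.62
position: [0.4393, 0.0491, 0.1487]
ee_rot: [0.003, 0.588, 0.809, 0.002]
wrist_force: [1.0, 0.1, 0.2]
opening: 0.483
```

```bash
python3 look.py 13 wrist; python3 - <<'E'
from h import *
from bench import r
W=wworld(load("pics/wrist13.npz")).reshape(-1,3); W=W[~np.isnan(W[:,0])]
P=W[(np.hypot(W[:,0]-.604,W[:,1]+.021)<.1)&(W[:,2]>.022)&(W[:,2]<.030)];print(len(P),cv2.minAreaRect((P[:,:2]*1000).astype(np.float32)))
s=r.sense()
print(target(s,[.5954,-.0668,.135],1.395))
E
```

```text
23.6667 [0.4383 0.0491 0.1467] [0.0019 0.5882 0.8087 0.0012] [0.33 0.47 0.1 ] 0.48467653988760223
971 ((603.3191528320312, -21.207908630371094), (148.4647216796875, 59.793052673339844), 80.07733917236328)
(array([-3.97,  2.84,  0.31]), array([0.05, 0.01, 5.6 ]))
```

View pics/wrist13.png

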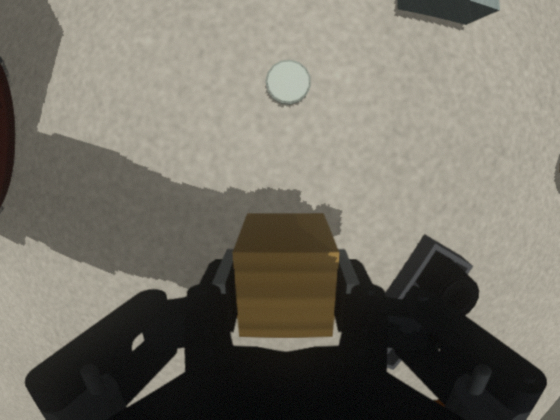

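The block is held square at (287,280). Bring it over the empty place and turn it to the carrier's yaw.

```bash
python3 - <<'E'
from h import *
from bench import r
print(target(r.sense(),[.5965,-.065,.14],1.40))
E
```

```text
(array([-3.93,  2.88,  0.19]), array([0.05, 0.01, 5.54]))
```

Emit:
{"name": "move_arm", "arguments": {
  "commands": [
    [-3.95,2.9,0.2,0,0,5.55,255],
    [-3.95,2.9,0.2,0,0,5.55,255],
    [-3.95,2.9,0.2,0,0,5.55,255],
    [-3.95,2.9,0.2,0,0,5.55,255],
    [-3.95,2.9,0.2,0,0,5.55,255],
    [-3.95,2.9,0.2,0,0,5.55,255],
    [-3.95,2.9,0.2,0,0,5.55,255],
    [-3.95,2.9,0.2,0,0,5.55,255]
  ]
}}

```text
time_s: 24.33
position: [0.5944, -0.065, 0.1354]
ee_rot: [-0.001, 0.765, 0.644, -0.001]
wrist_force: [-0.8, -0.3, 0.2]
opening: 0.485
```

```bash
python3 look.py 14 wrist scene side; cat > bl.py <<'E'
import sys
from h import *
from bench import r
from scipy.optimize import least_squares
t=sys.argv[1]; bz=float(sys.argv[2])
for n in("wrist","scene","side"):
    W=(wworld if n=="wrist" else world)(load(f"pics/{n}{t}.npz")).reshape(-1,3); W=W[~np.isnan(W[:,0])]
    P=W[(np.hypot(W[:,0]-.604,W[:,1]+.021)<.1)&(W[:,2]>.022)&(W[:,2]<.030)];R=cv2.minAreaRect((P[:,:2]*1000).astype(np.float32));print(n,len(P),np.round(R[0],1),np.round(R[1],1),round(R[2],1))
    P=W[(np.hypot(W[:,0]-.608,W[:,1]-.002)<.055)&(W[:,2]>.066)&(W[:,2]<.076)][:,:2]
    def f(q):
        rr=np.minimum(np.hypot(*(P-q[:2]).T),np.hypot(*(P-q[2:]).T)); return np.maximum(rr-.022,0)+np.maximum(.012-rr,0)
    s=least_squares(f,[.6033,-.021,.612,.0245],loss='soft_l1',f_scale=.001); print("  s2,s3",s.x.round(4))
    c=load(f"pics/{n}{t}.npz"); hsv=cv2.cvtColor(c["color"],cv2.COLOR_BGR2HSV)
    WW=(wworld if n=="wrist" else world)(c)
    m=(hsv[...,1]>90)&(hsv[...,0]>8)&(hsv[...,0]<28)&(np.hypot(WW[...,0]-.596,WW[...,1]+.066)<.045)&(WW[...,2]>.035)
    Q=WW[m]; print("  block",len(Q),Q.min(0).round(4) if len(Q) else "",Q.max(0).round(4) if len(Q) else "")
    if len(Q):
        R=cv2.minAreaRect((Q[:,:2]*1000).astype(np.float32));print("  ",np.round(R[0],1),np.round(R[1],1),round(R[2],1))
E
python3 bl.py 14 .1
```

```text
24.4833 [ 0.5947 -0.0646  0.1367] [-4.000e-04  7.648e-01  6.443e-01 -2.000e-04] [ 0.69  0.25 -0.22] 0.4836057120369321
wrist 2126 [605.9  -8.4] [121.7  58.5] 80.3
  s2,s3 [ 0.6031 -0.021   0.6122  0.024 ]
  block 12270 [ 0.5604 -0.0893  0.1053] [ 0.6276 -0.0411  0.2382]
   [592.1 -64.7] [44.6 68. ] 81.5
scene 353 [605.5 -24. ] [148.4  63. ] 79.1
  s2,s3 [ 0.6043 -0.0233  0.6132  0.0216]
  block 279 [ 0.5822 -0.1014  0.0445] [ 0.6406 -0.0233  0.5579]
   [613.7 -57.7] [49.8 81.4] 22.4
side 269 [602.3 -21.8] [153.2  60.5] 79.1
  s2,s3 [ 0.6023 -0.0213  0.6121  0.0245]
  block 438 [ 0.5539 -0.0892  0.1024] [ 0.6299 -0.0228  0.5396]
   [590.6 -53.7] [73.9 63.6] 59.1
```

View pics/wrist14.png

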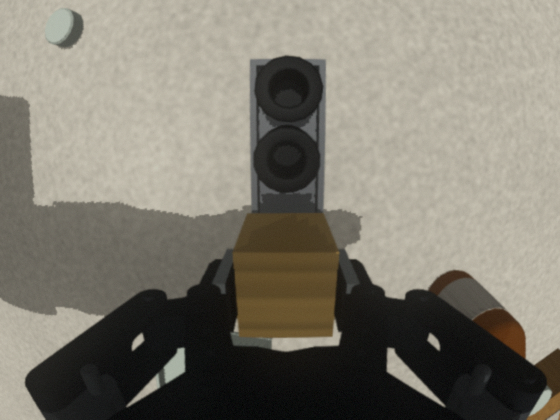

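```bash
python3 - <<'E'
from h import *
for n in("scene","side"):
    c=load(f"pics/{n}14.npz"); a,b=proj(c,[.6,-.04,.08]).astype(int)
    im=c["color"][b-50:b+50,a-50:a+50]; im=cv2.convertScaleAbs(im,alpha=2)
    cv2.imwrite(f"pics/{n}14c.png",cv2.resize(im,None,fx=4,fy=4,interpolation=cv2.INTER_CUBIC))
a=cv2.imread("pics/scene14c.png");b=cv2.imread("pics/side14c.png");cv2.imwrite("pics/c14.png",np.hstack([a,b]))
E
```

```text
(no output)
```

View pics/c14.png

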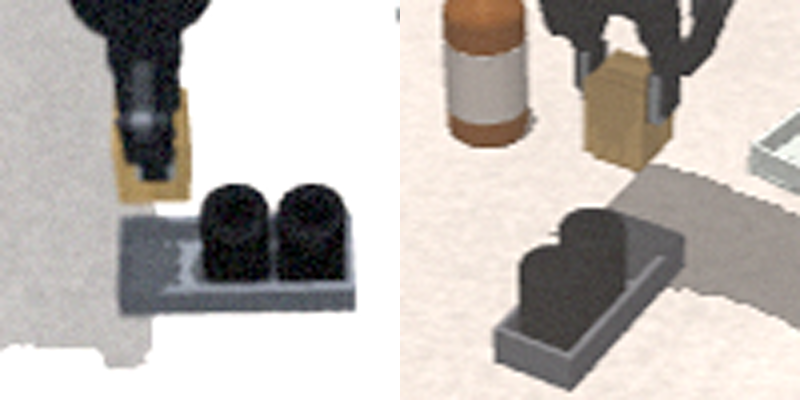

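The sleeves haven't moved and the block is square over the gap. The side of the block facing the sleeve is where I expected it. Shift 1.8 mm along +y and lower in stages.

Emit:
{"name": "move_arm", "arguments": {
  "commands": [
    [0,0.045,0.5,0,0,0,255],
    [0,0.045,0.9,0,0,0,255],
    [0,0.045,1.3,0,0,0,255],
    [0,0.045,1.6,0,0,0,255],
    [0,0.045,1.6,0,0,0,255]
  ]
}}

```text
time_s: 24.9
position: [0.5953, -0.0648, 0.0707]
ee_rot: [-0.002, 0.765, 0.644, -0.001]
wrist_force: [-0.7, 0.8, -0.4]
opening: 0.485
```

Emit:
{"name": "move_arm", "arguments": {
  "commands": [
    [0,0.02,0.15,0,0,0,255],
    [0,0.02,0.3,0,0,0,255],
    [0,0.02,0.35,0,0,0,255],
    [0,0.02,0.35,0,0,0,255]
  ]
}}

```text
time_s: 25.23
position: [0.5981, -0.0659, 0.0587]
ee_rot: [-0.0, 0.765, 0.644, -0.0]
wrist_force: [0.3, -0.5, -0.1]
opening: 0.483
```

```bash
python3 look.py 15 scene side; python3 - <<'E'
from h import *
for n in("scene","side"):
    c=load(f"pics/{n}15.npz"); a,b=proj(c,[.6,-.04,.05]).astype(int)
    im=c["color"][b-35:b+35,a-35:a+35]; im=cv2.convertScaleAbs(im,alpha=2)
    cv2.imwrite(f"pics/{n}15c.png",cv2.resize(im,None,fx=5.7,fy=5.7,interpolation=cv2.INTER_CUBIC))
a=cv2.imread("pics/scene15c.png");b=cv2.imread("pics/side15c.png");cv2.imwrite("pics/c15.png",np.hstack([a,b]))
E
```

```text
25.3333 [ 0.5985 -0.066   0.0592] [2.000e-04 7.651e-01 6.439e-01 2.000e-04] [-0.33 -0.05 -1.  ] 0.48294480928350236
```

View pics/c15.png

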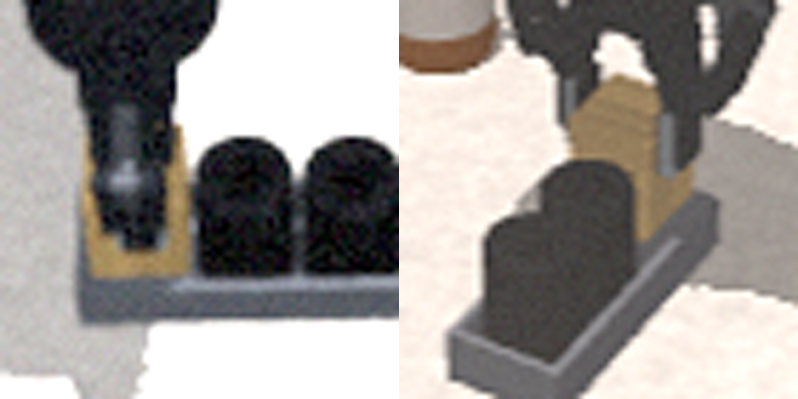

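The block is entering the gap beside the middle sleeve, clear of it. It is about 2 mm too far along +x, so I'll correct and continue.

Emit:
{"name": "move_arm", "arguments": {
  "commands": [
    [0,-0.04,0,0,0,0,255],
    [0,-0.04,0.1,0,0,0,255],
    [0,-0.04,0.2,0,0,0,255],
    [0,-0.04,0.25,0,0,0,255],
    [0,-0.04,0.25,0,0,0,255]
  ]
}}

```text
time_s: 25.75
position: [0.5962, -0.0656, 0.0481]
ee_rot: [-0.0, 0.765, 0.644, -0.0]
wrist_force: [-0.2, 1.3, -0.9]
opening: 0.48
```

Emit:
{"name": "move_arm", "arguments": {
  "commands": [
    [0,0,0.08,0,0,0,255],
    [0,0,0.15,0,0,0,255],
    [0,0,0.2,0,0,0,255],
    [0,0,0.2,0,0,0,255]
  ]
}}

```text
time_s: 26.08
position: [0.5964, -0.0656, 0.0402]
ee_rot: [-0.0, 0.765, 0.644, -0.0]
wrist_force: [-0.5, 0.4, -0.7]
opening: 0.486
```

Emit:
{"name": "move_arm", "arguments": {
  "commands": [
    [0,0,0.04,0,0,0,255],
    [0,0,0.06,0,0,0,255],
    [0,0,0.06,0,0,0,255]
  ]
}}

```text
time_s: 26.33
position: [0.5968, -0.0657, 0.039]
ee_rot: [0.0, 0.765, 0.644, 0.0]
wrist_force: [-2.2, -0.0, 6.0]
opening: 0.482
```

It touched at TCP 0.039, exactly where the floor is expected. Release and rise.

Emit:
{"name": "move_arm", "arguments": {
  "commands": [
    [0,0,0,0,0,0,0],
    [0,0,0,0,0,0,0],
    [0,0,0,0,0,0,0],
    [0,0,0,0,0,0,0],
    [0,0,0,0,0,0,0],
    [0,0,-0.8,0,0,0,0],
    [0,0,-1.8,0,0,0,0],
    [0,0,-2.8,0,0,0,0],
    [-0.5,0,-4,0,0,0,0],
    [-1,0,-4,0,0,0,0],
    [-1,0,-4,0,0,0,0]
  ]
}}

```text
time_s: 27.25
position: [0.5916, -0.1086, 0.2024]
ee_rot: [0.003, 0.766, 0.643, 0.001]
wrist_force: [0.3, 0.2, -0.6]
opening: 1.0
```

```bash
python3 look.py 16 wrist scene side; python3 - <<'E'
from h import *
W=wworld(load("pics/wrist16.npz")).reshape(-1,3); W=W[~np.isnan(W[:,0])]
P=W[(np.hypot(W[:,0]-.596,W[:,1]+.066)<.035)&(W[:,2]>.058)&(W[:,2]<.0672)]
c=cv2.minAreaRect((P[:,:2]*1000).astype(np.float32));print("block top",len(P),np.median(P[:,2]),P[:,2].std(),c)
for n in("scene","side"):
    W=world(load(f"pics/{n}16.npz")).reshape(-1,3);W=W[~np.isnan(W[:,0])]
    for nm,x,y in[("blk",.596,-.066),("s2",.6035,-.021),("s3",.612,.0243),("tight",.478,-.25),("gauge",.5115,.3005)]:
        P=W[(np.hypot(W[:,0]-x,W[:,1]-y)<.02)&(W[:,2]>.055)]; print(n,nm,len(P),P.mean(0).round(4),np.percentile(P[:,2],90).round(4))
    for nm,x,y in[("cap",.413,.147),("b1",.7526,-.193),("b2",.765,.201)]:
        P=W[(np.hypot(W[:,0]-x,W[:,1]-y)<.04)&(W[:,2]>(.015 if nm=="cap" else .13))]; print(nm,P.mean(0).round(4))
for n in("scene","side"):
    c=load(f"pics/{n}16.npz"); cv2.imwrite(f"pics/{n}16b.png",cv2.convertScaleAbs(c["color"],alpha=1.6))
E
```

```text
27.4 [ 0.5894 -0.105   0.1978] [-5.000e-04  7.653e-01  6.437e-01 -1.000e-04] [0.06 0.02 0.  ] 1.0009944792329146
block top 2338 0.06413238964076219 0.000725936308167888 ((598.4451293945312, -59.94412612915039), (55.016963958740234, 42.33267593383789), 79.45367431640625)
scene blk 784 [ 0.6002 -0.0677  0.3936] 0.5697
scene s2 154 [ 0.602  -0.0199  0.068 ] 0.072
scene s3 145 [0.6104 0.025  0.0685] 0.0721
scene tight 133 [ 0.4766 -0.2495  0.0669] 0.0706
scene gauge 274 [0.5191 0.2948 0.0912] 0.1194
cap [0.4151 0.1446 0.0192]
b1 [ 0.7572 -0.1965  0.1584]
b2 [0.77   0.1962 0.1582]
side blk 1599 [ 0.5947 -0.0677  0.4216] 0.5364
side s2 135 [ 0.6035 -0.0212  0.0679] 0.073
side s3 143 [0.612  0.0245 0.0675] 0.0728
side tight 115 [ 0.4783 -0.249   0.0666] 0.0716
side gauge 458 [0.5085 0.3065 0.0909] 0.1202
cap [0.411  0.1492 0.0199]
b1 [ 0.7483 -0.1901  0.1544]
b2 [0.7607 0.2058 0.156 ]
```

View pics/wrist16.png

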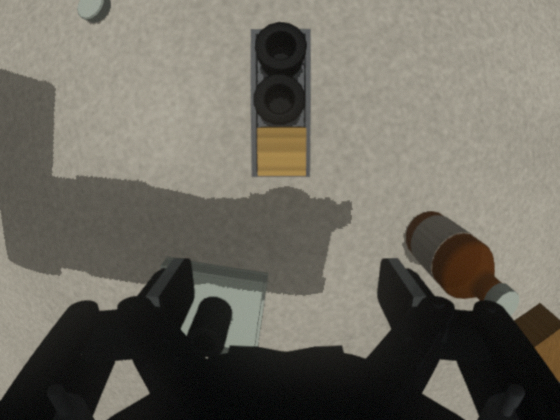

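View pics/side16b.png

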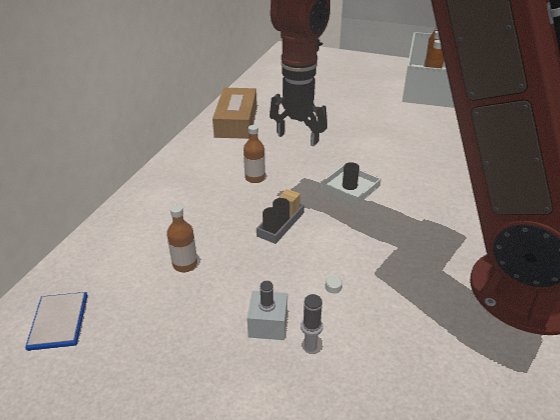

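The block sits level in the carrier at (282,152). Its top reads 0.064 m, which is the floor level allowing for the roughly 1 mm low bias on known heights. The sleeves, tray, gauge, bottles and cap are all in order, so I'm handing in.

```bash
python3 -c "
from bench import r
print(r.sign_off()); print(r.sense()['time_s'])"
```

```text
the job is handed in; nothing more can be done
None
the job is handed in; nothing more can be done
```

The job is done and handed in at about 27 s of the 72 s allowed; no verdict was reported back.

- **Gauge trials:** I used the small gauge from the stand. It went 45–46 mm down the +y and middle sleeves with no resistance; I did not push on to the collar. In the -y sleeve it stopped about 36–37 mm down, with about 15 N at most, so that is the tight one.
- **Placing:** The gauge is back in its stand. The tight sleeve is in the white tray. The block is in the tight sleeve's place in the carrier, pushed down until it touched the floor.

**Last checks:**
- **Block:** its top is level at 0.064 m. The expected height is 0.065 m, and the camera reads about 1 mm low on known heights.
- **Good sleeves:** both are still in place, with their rims at full height.
- **Tight sleeve:** it stands upright, about 3 mm from the tray's centre.
- **Gauge:** it is within about 3 mm of the stand's axis, with its top at 0.119–0.120 m, its height when seated.
- **Bottles and cap:** none moved.

**Disagreements:**
- The scene and side cameras differ by 2–5 mm, so I relied on the wrist view and on comparing positions within one camera.
- The stop felt 2–3 mm deeper than the nominal 34 mm. I put this down to my estimate of where the tip was.

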